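Sift the paint-mixing balls

ROBOT

A 6-joint arm with a two-finger parallel gripper is mounted at the origin on the work surface. World frame = base frame: x ahead of the robot, y to its left, z up, the work surface at z = 0. Lengths are in m, angles in rad, forces in N, time in s.
With the tool pointing down it reaches from about 0.2 to 0.875 m from the base axis. Payload 3.4 kg.
Tool frame: the origin (TCP) lies at the very end of the fingers, on their centre line; the grasp point (between the pads) lies 19 mm behind it; y points along the fingers, z is the direction in which the jaws open and shut, and the axes are right-handed (so a half turn about y gives the same grasp; the last joint's range is limited). The gripper opens to 94 mm and grips with 3 to 60 N. Pads are 16 mm wide; open, the fingers measure 119 mm over their backs; the gripper's body (75 mm by 177 mm) begins 78 mm behind the grasp point.
Start: joints at [-1.463, 0.276, 1.505, -0, 1.361, -0.121], TCP at [0.13, -0.56, 0.205] pointing down, gripper open.
Joint ranges: [-2.89, 2.89], [-0.75, 2.08], [0.22, 2.7], [-1.18, 4.32], [0.11, 2.71], [-2.7, 2.7]. Speed limits (rad/s): [2.57, 2.57, 3.14, 3.14, 3.14, 3.14].

INTERFACE

Orientations are given as a unit quaternion [x, y, z, w].
In Python, from bench import manip, eyes, workorder gives the robot as it stands.
- The arm moves only by the tool send_rows, never from a script. Its arguments are lists of equal length, an entry for each row: "delta_pos": the shift along the tool's x, y, z in mm, a list of three; "turn": the turn, a rotation vector about the tool's x, y, z in degrees, a list of three; "grip": the opening, from 0 (shut) to 1 (fully open). A call has 1 to 12 rows; each row shifts and turns the commanded pose from where the row before left it, along the tool's axes as they then stand; what a row does not reach is not made up. A row lasts 1/12 s, in which the tool goes at most 41.7 mm and 7.16 degrees, less where a joint would pass 70% of its speed; a pose out of reach is approached as far as the arm can. A call with a gripper value outside its range is refused whole. The fingers move at their own pace and stop on an object; "newtons" is the grip in N (left out, the last holds). Time passes only in rows, so rows that do not move let the fingers close. It gives the time, the measured TCP pose, the force and the opening at its end, in the units of the state.
- manip.get_obs(): the state, without advancing time (a new reading comes with each control period).
- eyes.capture(name): name is "side" or "top"; returns the picture (384x512x3 uint8, blue, green, red); there is no depth.
- eyes.camera_params(name): a dict with "fovy" (degrees; the focal length in pixels is half the picture's height over the tangent of half this angle, whatever the lens; pixels are square), "cx", "cy" (the principal point, pixels), "k1" (the pictures are not rectified: a ray, as slopes to the right and down, at radius r is drawn at 1 + k1 r^2 times it, then the intrinsics apply), "world_to_cam" (4x4, takes a point from world to camera coordinates). Camera axes: x right, y up, looking along -z (the intrinsics and any distortion apply to the point x, -y, -z); pixel columns grow to the right and rows downward; lengths in m; the calibration is good to about 2 mm. A picture is of the moment at which its call begins. camera_params takes no time and is no camera call.
- workorder.close_job(): hands the job in, once; it reports no verdict.
The state is a dict: "t": time; "joints": joint angles; "qvel": joint speeds; "tau": joint torques, N m; "position": TCP position; "eef_rot": TCP orientation; "force": force on the tool from outside, world axes, zero at the start; "torque": the same for the moment, N m; "opening": finger opening in m.
Only numpy, scipy, OpenCV 4.12 (cv2) and the standard library are available. Lean on these libraries where they do the work, as an engineer would, in place of code of your own. Each camera call takes 0.05 s, during which the arm holds its last target.

TASK

Rock the red-handled rod sieve over its brown catch tray until both small steel mixing balls have dropped through into the tray, with the two big green glass balls still in the sieve. Then tip the glass balls over the sieve's open end into the blue bin (not the yellow one), and set the empty sieve back level and centred across the catch tray.

Things in the scene. Friction and masses are not known exactly. Their poses are not given: they have to be found in the camera images.
- sieve: Loose rod sieve, 0.2 to 0.35 kg, across the tray. Origin: centre of its underside; x runs from handle to open nose, z up; mm: walls to y = +-53, x = -66, z = 48; nose x = 60. Floor rods along x, tops z = 13: close pairs at y = +-16, 22 wide slots at y = 0, +-32. Two skid rods below it at x = +-60, 188 long in y. Red bar handle 20 x 20, x = -66 to -166, axis z = 28: grip it firmly near x = -115.
- catch_tray: Brown open tray fixed to the table, 160 x 150 x 45 mm (x, y, z), walls and floor 5 mm. Origin: centre of its underside. The sieve's skids rest on its two long walls (y = +-72 mm): sieve origin at the tray's (0, 0, 45 mm), sieve x along tray x. Lift the sieve some 65 mm so that it can rock clear of the rim.
- blue_bin: Blue square open bin fixed to the table, 150 x 150 x 60 mm, walls and floor 5 mm. Origin: centre of its underside, z up. A yellow bin of the same size stands about 0.2 m nearer to or farther from the robot and is not to be used.
- steel_a_center (a point): Centre of a small grey steel ball, 14 mm diameter, 11 g. Starts in the groove on the rod pair at the sieve's y = +16 mm; rolls freely along it, a prong stops it at the nose. Rolling the sieve about its x axis by more than 20 degrees frees it to drop through the next slot: rock 30 to 40 degrees to both sides.
- steel_b_center (a point): Centre of the other small steel ball, the same size; starts on the rod pair at the sieve's y = -16 mm and behaves alike.
- glass_a_center (a point): Centre of a big green glass ball, 30 mm diameter, 35 g. Starts in the slot at the sieve's y = +32 mm, too big to fall through; rolls along it. The front skid stops it until the nose points down by 20 degrees; at 40 degrees it pours out over the nose. It leaves its slot sideways only beyond 48 degrees of roll.
- glass_b_center (a point): Centre of the other big glass ball, the same size; starts in the slot at the sieve's y = -32 mm and behaves alike.
There are look-alikes about, which are no part of the job. What is shaped like the part that bears glass_a_center but orange or pink is not meant. What is shaped like the catch_tray but pink is not meant.

How it is judged:
By the outcome, as a careful person would: the job done as asked, in the order asked, and still so for the second after the job is handed in, with the robot touching nothing.
It also fails if it takes over 46 s, if anything falls off the work surface, if the arm or the gripper's body presses on something with over 40 N, if the wrist force passes 120 N, or if a joint passes its speed limit or range.

## Working session

There is one attempt and no reset: what is moved stays moved. The work goes in short steps, Python scripts to look and compute and a tool call to move; the robot and the scene stay as the last step left them, time stands still between calls to the robot, and variables do not carry over. Pictures are saved under pics/ and viewed, and the job is handed in when it is done.

Besides the shell and the picture viewer there is one more tool, called after "Request:" by a JSON object that holds its "fn" and its "kwargs". send_rows: Moves the arm, as the interface text tells. Its arguments: {"type":"object","properties":{"delta_pos":{"type":"array"},"turn":{"type":"array"},"grip":{"type":"array"},"newtons":{"type":"number"}},"required":["delta_pos","turn","grip"]}

```bash
ls; mkdir -p pics; python3 - <<'E'
from bench import manip, eyes, workorder
import cv2
print(manip.get_obs())
for n in ("side","top"):
    im=eyes.capture(n); cv2.imwrite(f"pics/{n}0.png",im); print(n,eyes.camera_params(n))
E
```

```text
pics
{'t': 0.0, 'joints': array([-1.46296948e+00,  2.76591565e-01,  1.50610353e+00, -1.03311936e-05,
        1.36073155e+00, -1.21019162e-01]), 'qvel': array([ 2.77219836e-04, -1.05355994e-03, -2.37643867e-04,  1.46122764e-03,
       -1.82666877e-06, -1.21460247e-04]), 'tau': array([-3.27117872e-03, -4.04597139e+01, -2.37230659e+01,  6.97789737e-02,
        3.45718127e-02, -1.43870648e-04]), 'position': array([ 0.13035896, -0.55943992,  0.20461853]), 'eef_rot': array([-0.08073286,  0.70313093, -0.70183408,  0.08073428]), 'force': array([-0.39504518,  0.36354443, -0.07560944]), 'torque': array([ 0.00246858,  0.03513129, -0.03112084]), 'opening': 0.09400973198285409}
side {'fovy': 53.95013027092987, 'cx': 254.7274836890778, 'cy': 197.98233653709073, 'k1': -0.03722359993928467, 'world_to_cam': array([[ 0.95816827, -0.28619562, -0.00237305, -0.44744274],
       [ 0.21890512,  0.72749135,  0.65025909, -0.15186515],
       [-0.18437493, -0.6235771 ,  0.75970881, -0.75411225],
       [ 0.        ,  0.        ,  0.        ,  1.        ]])}
top {'fovy': 47.78088784671522, 'cx': 255.18359035181732, 'cy': 194.26175603960286, 'k1': -0.08967047210535585, 'world_to_cam': array([[-0.0039292 , -0.99966291, -0.02566372,  0.01566441],
       [ 0.99107783, -0.00731203,  0.1330837 , -0.44836385],
       [-0.1332265 , -0.02491183,  0.99077248, -1.01493711],
       [ 0.        ,  0.        ,  0.        ,  1.        ]])}
```

View pics/side0.png

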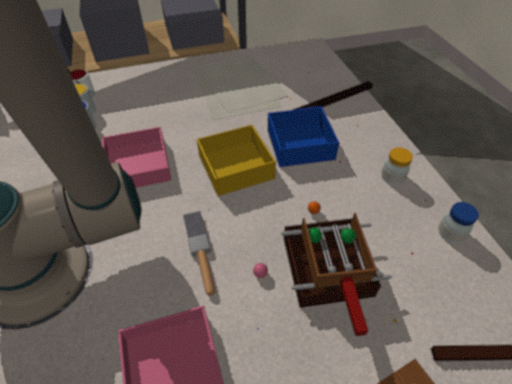

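View pics/top0.png

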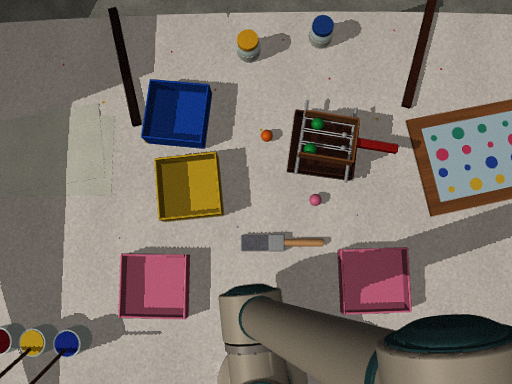

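The side view shows the sieve at about (335,260), its red handle pointing down to (358,325), and the blue bin at (303,137). In the top view the sieve is at (325,143), the handle at (378,147) pointing right (−y), and the blue bin at (177,113). The other trays at (155,286) and (374,280) are pink, and there are stray orange and pink balls at (266,135) and (315,199). I'll enlarge the sieve next.

```bash
cat > h.py <<'E'
import numpy as np, cv2, json
from bench import manip, eyes, workorder
from scipy.spatial.transform import Rotation as R
P={n:eyes.camera_params(n) for n in("side","top")}
def K(n):
    p=P[n]; f=192/np.tan(np.radians(p['fovy'])/2)
    return np.array([[f,0,p['cx']],[0,f,p['cy']],[0,0,1]]),np.array([p['k1'],0,0,0,0.])
def ray(n,uv):
    k,d=K(n); s=cv2.undistortPoints(np.array([[uv]],float),k,d)[0,0]
    W=P[n]['world_to_cam']; Rt=W[:3,:3]
    v=Rt.T@np.array([s[0],-s[1],-1]); return -Rt.T@W[:3,3], v/np.linalg.norm(v)
def onz(n,uv,z):
    o,v=ray(n,uv); return o+v*(z-o[2])/v[2]
def tri(a,b):
    o1,v1=ray("side",a);o2,v2=ray("top",b)
    t=np.linalg.lstsq(np.c_[v1,-v2],o2-o1,rcond=None)[0]
    p,q=o1+v1*t[0],o2+v2*t[1]; return (p+q)/2,np.linalg.norm(p-q)*1e3
def proj(n,X):
    W=P[n]['world_to_cam']; c=W[:3,:3]@np.asarray(X,float)+W[:3,3]
    k,d=K(n); return cv2.projectPoints(np.array([[[c[0],-c[1],-c[2]]]]),np.zeros(3),np.zeros(3),k,d)[0][0,0]
def crop(im,u0,v0,u1,v1,s,name): cv2.imwrite(f"pics/{name}.png",cv2.resize(im[v0:v1,u0:u1],None,fx=s,fy=s,interpolation=cv2.INTER_CUBIC))
E
python3 - <<'E'
from h import *
crop(cv2.imread("pics/top0.png"),270,80,410,195,5,"topc")
crop(cv2.imread("pics/side0.png"),265,190,405,340,4,"sidec")
for n in("side","top"):
    im=cv2.imread(f"pics/{n}0.png"); hsv=cv2.cvtColor(im,cv2.COLOR_BGR2HSV)
    for nm,lo,hi in(("red",(0,150,80),(6,255,255)),("red2",(174,150,80),(180,255,255)),("green",(45,100,40),(85,255,255)),("blue",(105,150,40),(130,255,255)),("yellow",(20,150,60),(32,255,255))):
        m=cv2.inRange(hsv,lo,hi); c,_=cv2.findContours(m,cv2.RETR_EXTERNAL,cv2.CHAIN_APPROX_SIMPLE)
        for k in c:
            if cv2.contourArea(k)>40: print(n,nm,cv2.contourArea(k),np.round(cv2.minAreaRect(k)[0],1),np.round(cv2.boxPoints(cv2.minAreaRect(k)).ravel(),1))
E
```

```text
side red 518.5 [354.1 305.9] [340.8 281.9 352.2 278.6 367.4 329.9 356.  333.2]
side green 157.5 [347.9 235.3] [338.4 231.8 350.8 225.6 357.4 238.8 345.  245. ]
side green 128.5 [315.1 234.2] [307.9 227.8 318.3 225.2 322.2 240.7 311.8 243.3]
side blue 400.5 [464.1 213.3] [448.2 216.6 457.2 198.6 480.  210.  471.  228. ]
side blue 3098.5 [302.9 135.2] [266.5 112.5 332.  103.7 339.3 157.9 273.8 166.6]
side yellow 250.0 [400.4 156.8] [388.8 163.5 391.1 147.2 412.  150.1 409.6 166.5]
side yellow 3549.0 [237.2 158.1] [195.4 139.8 261.7 119.6 279.  176.5 212.7 196.7]
side yellow 60.5 [80.3 87.6] [74.2 85.4 82.2 81.4 86.4 89.8 78.4 93.8]
top red 238.5 [378.4 144.8] [358.8 145.5 360.  137.8 398.  144.2 396.7 151.8]
top green 94.0 [309.5 148.5] [301.5 148.5 309.5 140.5 317.5 148.5 309.5 156.5]
top green 94.5 [457.5 132.5] [452. 127. 463. 127. 463. 138. 452. 138.]
top green 45.0 [481.5 128. ] [478. 124. 485. 124. 485. 132. 478. 132.]
top green 102.0 [316.8 123.2] [308.5 123.5 317.  115.  325.  123.  316.5 131.5]
top blue 391.0 [ 66. 343.] [ 55. 355.  55. 331.  77. 331.  77. 355.]
top blue 48.5 [443.  172.5] [439. 169. 447. 169. 447. 176. 439. 176.]
top blue 87.5 [491.2 162. ] [484.4 158.2 494.3 154.9 497.9 165.7 488.  169. ]
top blue 3854.5 [176.3 113.2] [140.3 141.7 148.4  76.7 212.3  84.7 204.2 149.6]
top blue 314.0 [322.2  24.9] [308.4  20.8 327.2  11.4 336.   29.  317.2  38.4]
top yellow 389.5 [ 32. 342.] [ 21. 330.  43. 330.  43. 354.  21. 354.]
top yellow 94.0 [475.5 183.5] [470. 178. 481. 178. 481. 189. 470. 189.]
top yellow 43.0 [499.5 178.5] [496. 175. 503. 175. 503. 182. 496. 182.]
top yellow 3889.0 [187.1 186.2] [152.6 156.9 215.6 151.1 221.5 215.5 158.5 221.2]
top yellow 303.0 [247.   39.5] [237.  29. 257.  29. 257.  50. 237.  50.]
```

View pics/topc.png

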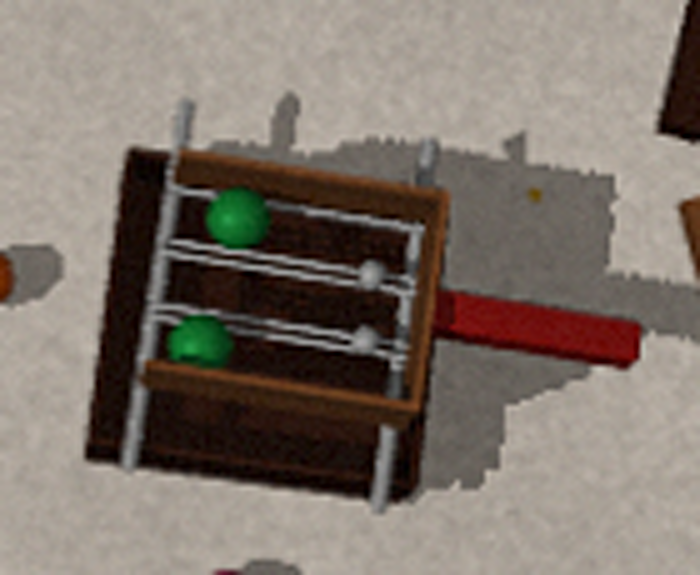

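View pics/sidec.png

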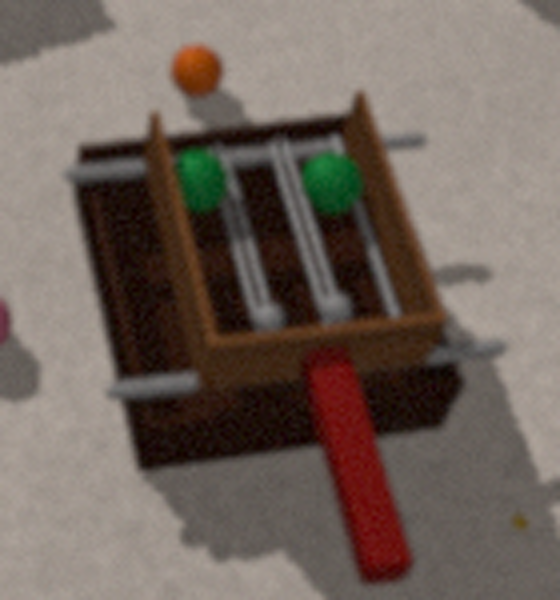

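The sieve's nose points left in the top crop, towards the bins. Both steel balls rest near the handle end at crop (372,275) and (363,338). The green glass balls are at (238,218) and (200,343). The loose orange and pink balls are look-alikes outside the sieve, so I'm leaving them. Now the poses.

```bash
python3 - <<'E'
from h import *
np.set_printoptions(precision=4,suppress=True)
T=lambda x,y:(270+x/5-.4,80+y/5-.4); S=lambda x,y:(265+x/4-.4,190+y/4-.4)
print("handle corners z.083",[onz("top",T(*p),.083)[:2] for p in((640,325),(632,365),(440,290),(435,330))])
print("walls z.093",[onz("top",T(*p),.093)[:2] for p in((178,150),(447,190),(415,410),(143,370))])
print("tray rim z.045",[onz("top",T(*p),.045)[:2] for p in((130,150),(88,458),(415,500))])
print("tray bottom side z0",[onz("side",S(*p),.0)[:2] for p in((140,467),(432,425),(462,380))])
print("tray rim side",[onz("side",S(*p),.045)[:2] for p in((80,148),)])
print("skid ends z.05",[onz("top",T(*p),.05)[:2] for p in((187,102),(130,467),(429,140),(378,510))])
for nm,a,b in(("glass far",(332,182),(238,218)),("glass near",(201,180),(200,343)),("steel far",(336,305),(372,275)),("steel near",(269,316),(363,338)),("hend",(385,566),(636,345))):
    print(nm,*tri(S(*a),T(*b)))
# bins
for n in("top",):
    print("blue rim c",onz(n,(176.3,113.2),.06), [onz(n,p,.06)[:2] for p in((140.3,141.7),(148.4,76.7),(212.3,84.7),(204.2,149.6))])
print("sideblue",[onz("side",p,.06)[:2] for p in((268,113),(325,107),)])
for n in P: W=P[n]['world_to_cam'];print(n,-W[:3,:3].T@W[:3,3])
E
```

```text
handle corners z.083 [array([ 0.5556, -0.3206]), array([ 0.5366, -0.3158]), array([ 0.5728, -0.2274]), array([ 0.5537, -0.2243])]
walls z.093 [array([ 0.6381, -0.1058]), array([ 0.618 , -0.2305]), array([ 0.5137, -0.2115]), array([ 0.5333, -0.0874])]
tray rim z.045 [array([ 0.6546, -0.0869]), array([ 0.5015, -0.064 ]), array([ 0.48  , -0.2198])]
tray bottom side z0 [array([ 0.4897, -0.2191]), array([ 0.6318, -0.2401]), array([ 0.6574, -0.2229])]
tray rim side [array([ 0.5113, -0.066 ])]
skid ends z.05 [array([ 0.6771, -0.1149]), array([ 0.4961, -0.0837]), array([ 0.657 , -0.2325]), array([ 0.4745, -0.201 ])]
glass far [ 0.6136 -0.1362  0.0682] 1.9889773938308648
glass near [ 0.553  -0.1166  0.0682] 2.2948076801890354
steel far [ 0.5854 -0.199   0.0682] 2.2398244193529857
steel near [ 0.5551 -0.194   0.0655] 1.5549184777043363
hend [ 0.5472 -0.319   0.0809] 1.197154011800286
blue rim c [0.6445 0.2033 0.06  ] [array([0.5746, 0.2896]), array([0.7404, 0.2759]), array([0.7158, 0.1163]), array([0.5529, 0.1337])]
sideblue [array([0.5894, 0.2868]), array([0.7448, 0.268 ])]
side [ 0.3229 -0.4878  0.6706]
top [ 0.3092 -0.0129  1.0656]
```

```bash
python3 - <<'E'
from h import *
crop(cv2.imread("pics/top0.png"),130,65,230,230,4,"topbin")
E
```

```text
(no output)
```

View pics/topbin.png

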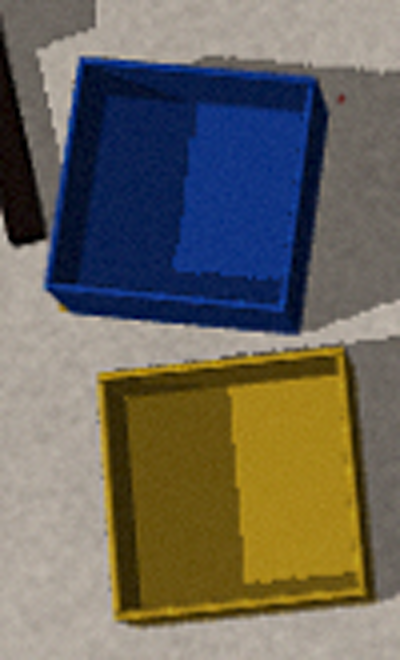

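```bash
python3 - <<'E'
from h import *
for n,b in(("top",(280,95,365,190)),("side",(275,215,390,310))):
    im=cv2.imread(f"pics/{n}0.png"); c=im[b[1]:b[3],b[0]:b[2]].astype(float)
    c=np.clip(255*(c/110)**.45,0,255).astype(np.uint8)
    crop(c,0,0,c.shape[1],c.shape[0],6 if n=="side" else 6,n+"g")
E
```

```text
(no output)
```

View pics/topg.png

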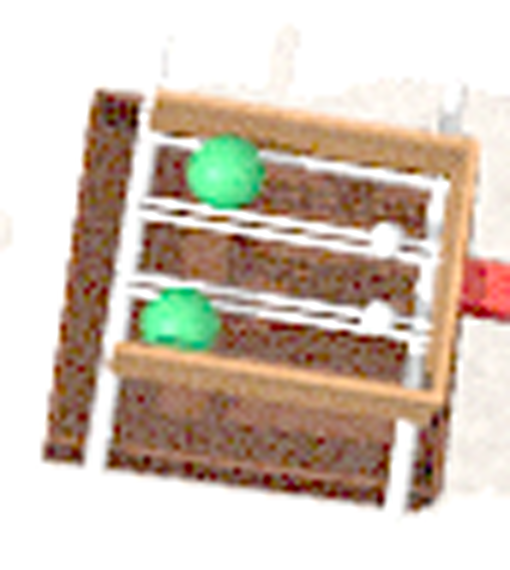

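View pics/sideg.png

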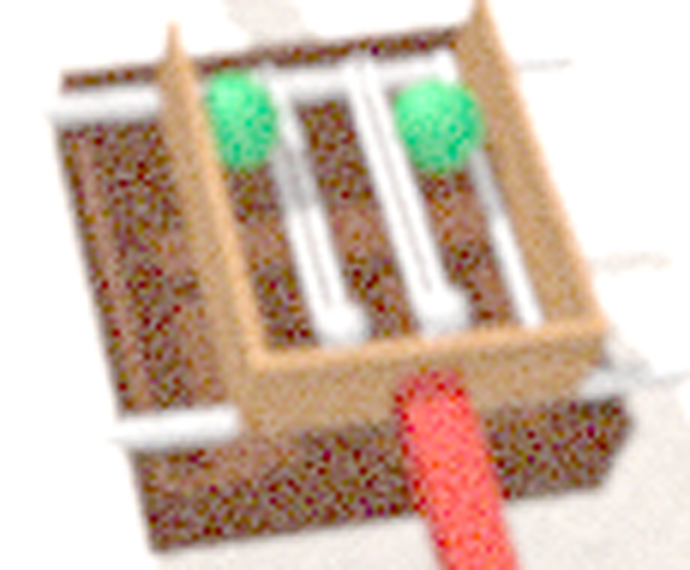

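```bash
python3 - <<'E'
from h import *
from scipy.optimize import least_squares
np.set_printoptions(precision=4,suppress=True)
T=lambda x,y:(280+x/6-.4,95+y/6-.4); S=lambda x,y:(275+x/6-.4,215+y/6-.4); C=lambda x,y:(270+x/5-.4,80+y/5-.4)
B=lambda x,y:(130+x/4-.4,65+y/4-.4)
def fit(obs,p0):
    def pt(p,l):
        c,s=np.cos(p[2]),np.sin(p[2]); return np.array([p[0]+c*l[0]-s*l[1],p[1]+s*l[0]+c*l[1],l[2]])
    f=lambda p:np.concatenate([proj(n,pt(p,l))-uv for n,l,uv in obs])
    r=least_squares(f,p0,loss="soft_l1"); print(r.x,np.degrees(r.x[2])); print(f(r.x).reshape(-1,2))
a=.080;b=.075;h=.045
fit([("top",(a,b,0),T(45,460)),("top",(-a,b,0),T(432,510)),("top",(a,-b,h),T(97,92)),
 ("side",(-a,b,0),S(155,550)),("side",(-a,-b,0),S(605,487)),("side",(a,b,h),S(62,75)),("side",(-a,-b,h),S(632,425))],[.57,-.155,1.42])
w=.093;k=.050
fit([("top",(.060,-.053,w),T(157,92)),("top",(-.066,-.053,w),T(478,142)),("top",(-.066,.053,w),T(438,408)),("top",(.060,.053,w),T(115,352)),
 ("top",(.06,-.094,k),C(187,102)),("top",(.06,.094,k),C(130,467)),("top",(-.06,-.094,k),C(429,140)),("top",(-.06,.094,k),C(378,510)),
 ("side",(.06,.053,w),S(172,25)),("side",(-.066,.053,w),S(255,362)),("side",(-.066,-.053,w),S(602,325)),("side",(.06,-.053,w),S(483,3)),
 ("side",(.06,.094,k),S(52,108)),("side",(-.06,.094,k),S(112,430)),
 ("top",(-.166,-.010,.083),C(640,325)),("top",(-.166,.010,.083),C(632,365))],[.57,-.155,1.42])
b=.075;h=.06
fit([("top",(b,b,h),B(48,288)),("top",(b,-b,h),B(80,58)),("top",(-b,-b,h),B(318,78)),("top",(-b,b,h),B(288,308))],[.64,.2,1.42])
E
```

```text
[ 0.5729 -0.1543  1.4412] 82.57607962776153
[[-0.306   0.3872]
 [-0.9938 -0.2382]
 [-1.1235 -1.503 ]
 [-0.6847  2.6138]
 [ 0.3303  0.8465]
 [-1.5778 -0.4941]
 [ 1.8266  0.116 ]]
[ 0.5771 -0.1569  1.3893] 79.60348189932517
[[ 0.141  -1.1148]
 [ 0.1249 -0.3764]
 [ 0.3416 -0.7203]
 [-0.1797 -0.7314]
 [-0.0263 -1.2631]
 [-1.1383  0.2643]
 [ 0.1578 -0.6628]
 [-0.823   0.2965]
 [-1.369  -0.8844]
 [-1.3774  0.8573]
 [ 0.5065  0.8323]
 [ 0.209  -2.0179]
 [-3.4693  0.1446]
 [-3.442   0.561 ]
 [ 0.5781 -0.5526]
 [ 1.0989 -0.3046]]
[0.653  0.2061 1.4669] 84.04885731892932
[[-0.6666  0.4674]
 [-0.0619 -0.5212]
 [ 0.2246 -0.8998]
 [ 0.4076  0.8246]]
```

```bash
cat >> h.py <<'E'
np.set_printoptions(precision=4,suppress=True)
def pose():
    o=manip.get_obs(); return o['position'],R.from_quat(o['eef_rot']),o
def log(o):
    open("log.jsonl","a").write(json.dumps([list(map(float,o['joints'])),list(map(float,o['position'])),list(map(float,o['eef_rot']))])+"\n")
def st():
    p,r,o=pose(); log(o); m=r.as_matrix()
    print("t %.2f"%o['t'],"p",p,"open %.4f"%o['opening'],"F",np.round(o['force'],1),"q",np.round(o['joints'],3)); print("x",m[:,0],"y",m[:,1],"z",m[:,2])
    return p,r,o
def to(pt,yaw,roll=0,pitch=0,flip=1):
    """tool delta from current pose to target: sieve-frame yaw/roll/pitch(nose down +) in deg"""
    p,r,o=st()
    Rs=R.from_euler('ZYX',[yaw,pitch,roll],degrees=True).as_matrix()
    Rt=np.c_[ -flip*Rs[:,0]*-1, -Rs[:,2], 0*Rs[:,0]]; Rt[:,2]=np.cross(Rt[:,0],Rt[:,1]); Rt=R.from_matrix(Rt)
    d=r.inv().apply(np.array(pt)-p)*1e3; rv=np.degrees((r.inv()*Rt).as_rotvec())
    print("delta mm",np.round(d,1),"turn deg",np.round(rv,1)); return d,rv
E
python3 - <<'E'
from h import *
for f in(1,-1): to((.555,-.271,.054),80,flip=f)
E
```

```text
t 0.10 p [ 0.1303 -0.5595  0.2047] open 0.0937 F [ 0.4 -0.6 -0.5] q [-1.463  0.277  1.506 -0.     1.361 -0.121]
x [-0.9739 -0.2268 -0.0002] y [-0.0002  0.0015 -1.    ] z [ 0.2268 -0.9739 -0.0016]
delta mm [-479.   151.1 -184.5] turn deg [  0.1 113.1   0.1]
t 0.10 p [ 0.1303 -0.5595  0.2047] open 0.0937 F [ 0.4 -0.6 -0.5] q [-1.463  0.277  1.506 -0.     1.361 -0.121]
x [-0.9739 -0.2268 -0.0002] y [-0.0002  0.0015 -1.    ] z [ 0.2268 -0.9739 -0.0016]
delta mm [-479.   151.1 -184.5] turn deg [  0.1 -66.9  -0.1]
```

```bash
cat >> h.py <<'E'
def rows(pt,yaw,n,roll=0,pitch=0,flip=-1):
    d,rv=to(pt,yaw,roll,pitch,flip); p,r,o=pose()
    dw=r.apply(d)/n; dr=np.round(rv/n,1); cur=r; out=[]
    for i in range(n):
        out.append(np.round(cur.inv().apply(dw)).astype(int).tolist()); cur=cur*R.from_rotvec(dr,degrees=True)
    print(out); print("turn each",dr.tolist())
E
python3 - <<'E'
from h import *
rows((.555,-.271,.15),80,18)
E
```

```text
t 0.10 p [ 0.1303 -0.5595  0.2047] open 0.0937 F [ 0.4 -0.6 -0.5] q [-1.463  0.277  1.506 -0.     1.361 -0.121]
x [-0.9739 -0.2268 -0.0002] y [-0.0002  0.0015 -1.    ] z [ 0.2268 -0.9739 -0.0016]
delta mm [-479.    55.1 -184.6] turn deg [  0.1 -66.9  -0.1]
[[-27, 3, -10], [-27, 3, -9], [-28, 3, -7], [-28, 3, -5], [-28, 3, -3], [-28, 3, -1], [-29, 3, 1], [-28, 3, 2], [-28, 3, 4], [-28, 3, 6], [-27, 3, 8], [-27, 3, 10], [-26, 3, 11], [-25, 3, 13], [-25, 3, 15], [-24, 3, 16], [-22, 3, 18], [-21, 3, 19]]
turn each [0.0, -3.7, -0.0]
```

Request:
{"fn": "send_rows", "kwargs": {"delta_pos": [[-27,3,-10],[-27,3,-9],[-28,3,-7],[-28,3,-5],[-28,3,-3],[-28,3,-1],[-29,3,1],[-28,3,2],[-28,3,4],[-28,3,6],[-27,3,8],[-27,3,10]], "turn": [[0,-3.7,0],[0,-3.7,0],[0,-3.7,0],[0,-3.7,0],[0,-3.7,0],[0,-3.7,0],[0,-3.7,0],[0,-3.7,0],[0,-3.7,0],[0,-3.7,0],[0,-3.7,0],[0,-3.7,0]], "grip": [1,1,1,1,1,1,1,1,1,1,1,1], "newtons": 50}}

```text
t: 1.1
position: [0.4141, -0.3672, 0.169]
eef_rot: [-0.341, 0.62, -0.619, 0.341]
force: [0.5, 0.6, 0.9]
opening: 0.0942
```

```bash
python3 - <<'E'
from h import *
rows((.555,-.271,.13),80,6)
E
```

```text
t 1.10 p [ 0.4141 -0.3672  0.169 ] open 0.0942 F [0.5 0.6 0.9] q [-0.851  0.267  1.611 -0.     1.264 -0.287]
x [-0.5345 -0.8452 -0.0001] y [-0.0006  0.0005 -1.    ] z [ 0.8452 -0.5345 -0.0007]
delta mm [-156.7   38.9   67.7] turn deg [  0.  -22.3  -0. ]
[[-26, 6, 11], [-25, 6, 13], [-24, 6, 15], [-23, 6, 16], [-22, 6, 18], [-21, 6, 19]]
turn each [0.0, -3.7, -0.0]
```

Request:
{"fn": "send_rows", "kwargs": {"delta_pos": [[-26,6,11],[-25,6,13],[-24,6,15],[-23,6,16],[-22,6,18],[-21,6,19],[0,0,0]], "turn": [[0,-3.7,0],[0,-3.7,0],[0,-3.7,0],[0,-3.7,0],[0,-3.7,0],[0,-3.7,0],[0,0,0]], "grip": [1,1,1,1,1,1,1]}}

```text
t: 1.68
position: [0.5575, -0.271, 0.1315]
eef_rot: [-0.454, 0.542, -0.541, 0.455]
force: [-1.2, -0.1, -0.0]
opening: 0.0941
```

```bash
python3 - <<'E'
from h import *
rows((.555,-.271,.054),80,4)
im=eyes.capture("side"); crop(im,260,160,420,340,4,"s1")
im=eyes.capture("top"); crop(im,270,60,430,200,5,"t1")
print(proj("top",pose()[0]),proj("side",pose()[0]))
E
```

```text
t 1.68 p [ 0.5575 -0.271   0.1315] open 0.0941 F [-1.2 -0.1 -0. ] q [-0.566  0.39   1.521  0.003  1.232 -0.393]
x [-0.1735 -0.9848 -0.0031] y [ 0.0003  0.0031 -1.    ] z [ 0.9848 -0.1735 -0.0002]
delta mm [ 0.6 77.5 -2.4] turn deg [ 0.   0.  -0.2]
[[0, 19, -1], [0, 19, -1], [0, 19, -1], [0, 19, -1]]
turn each [0.0, 0.0, -0.0]
[383.294 139.774] [358.4591 290.0092]
```

View pics/s1.png

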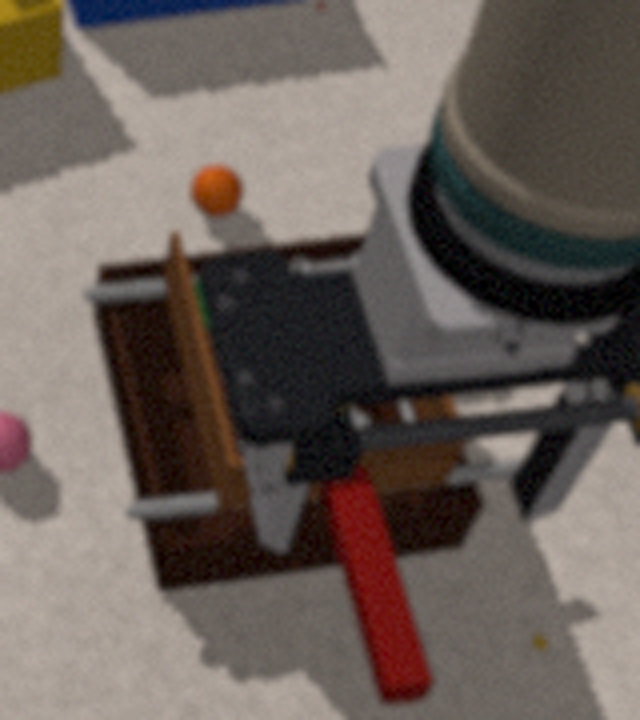

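View pics/t1.png

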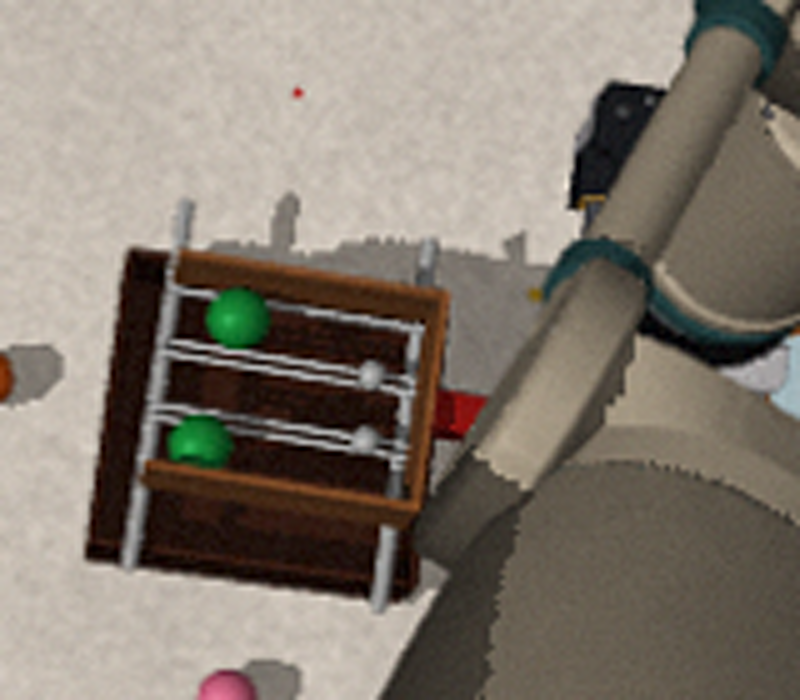

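The side crop shows the fingers straddling the red handle: left tip at (275,550), right finger at (530,500), handle at (365,550). The sieve and balls haven't moved. I'm descending and gripping.

Request:
{"fn": "send_rows", "kwargs": {"delta_pos": [[0,20,-1],[0,20,-1],[0,20,0],[0,17,0],[0,0,0],[0,0,0],[0,0,0],[0,0,0],[0,0,0],[0,0,0]], "turn": [[0,0,0],[0,0,0],[0,0,0],[0,0,0],[0,0,0],[0,0,0],[0,0,0],[0,0,0],[0,0,0],[0,0,0]], "grip": [1,1,1,1,0,0,0,0,0,0], "newtons": 55}}

```text
t: 2.62
position: [0.5529, -0.2746, 0.0576]
eef_rot: [0.453, -0.542, 0.544, -0.453]
force: [0.4, -0.7, -0.3]
opening: 0.0573
```

```bash
python3 - <<'E'
from h import *
st()
im=eyes.capture("side"); crop(im,260,160,420,340,4,"s2")
E
```

```text
t 2.62 p [ 0.5529 -0.2746  0.0576] open 0.0573 F [ 0.4 -0.7 -0.3] q [-0.574  0.449  1.626 -0.     1.065 -0.394]
x [-0.1787 -0.9839  0.0009] y [ 0.0017 -0.0012 -1.    ] z [ 0.9839 -0.1787  0.0018]
```

View pics/s2.png

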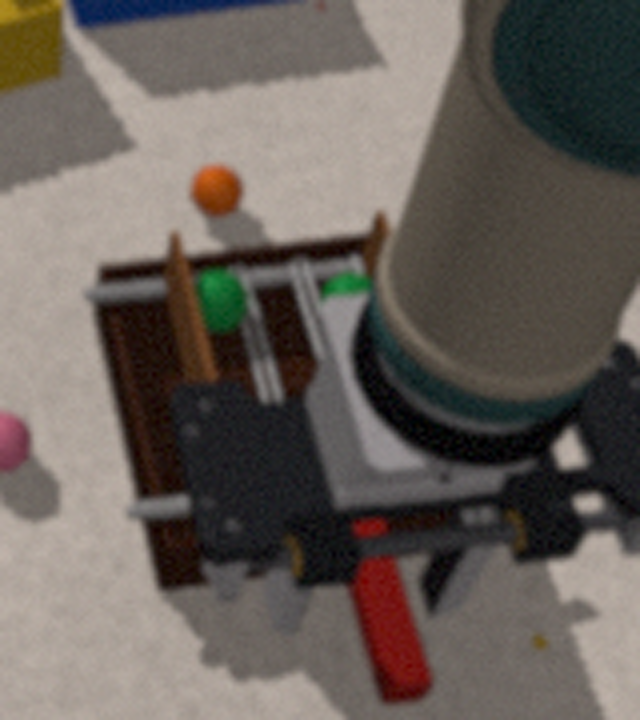

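Request:
{"fn": "send_rows", "kwargs": {"delta_pos": [[0,3,0],[0,0,0],[0,0,0],[0,0,0],[0,0,0],[0,0,0],[0,0,0],[0,0,0]], "turn": [[0,0,0],[0,0,0],[0,0,0],[0,0,0],[0,0,0],[0,0,0],[0,0,0],[0,0,0]], "grip": [0,0,0,0,0,0,0,0], "newtons": 55}}

```text
t: 3.33
position: [0.5528, -0.2743, 0.0535]
eef_rot: [0.453, -0.543, 0.543, -0.453]
force: [2.4, -0.7, -1.1]
opening: 0.0196
```

```bash
python3 - <<'E'
from h import *
st()
E
```

```text
t 3.33 p [ 0.5528 -0.2743  0.0535] open 0.0196 F [ 2.4 -0.7 -1.1] q [-0.573  0.453  1.631  0.     1.057 -0.394]
x [-0.179  -0.9839  0.0001] y [ 0.0008 -0.0003 -1.    ] z [ 0.9838 -0.179   0.0008]
```

Request:
{"fn": "send_rows", "kwargs": {"delta_pos": [[0,-4,0],[0,-8,0],[0,-10,0],[0,-12,0],[0,-12,0],[0,-10,0],[0,-8,0],[0,-4,0],[0,0,0],[0,0,0]], "turn": [[0,0,0],[0,0,0],[0,0,0],[0,0,0],[0,0,0],[0,0,0],[0,0,0],[0,0,0],[0,0,0],[0,0,0]], "grip": [0,0,0,0,0,0,0,0,0,0]}}

```text
t: 4.17
position: [0.5522, -0.2741, 0.1214]
eef_rot: [-0.453, 0.543, -0.543, 0.453]
force: [-0.2, 0.4, -3.7]
opening: 0.0191
```

```bash
python3 - <<'E'
from h import *
st()
im=eyes.capture("side"); crop(im,260,140,420,320,4,"s3")
im=eyes.capture("top"); crop(im,270,60,430,200,5,"t3")
E
```

```text
t 4.17 p [ 0.5522 -0.2741  0.1214] open 0.0191 F [-0.2  0.4 -3.7] q [-0.573  0.393  1.544 -0.     1.206 -0.394]
x [-0.1786 -0.9839  0.0001] y [-0.0003 -0.     -1.    ] z [ 0.9839 -0.1786 -0.0003]
```

View pics/s3.png

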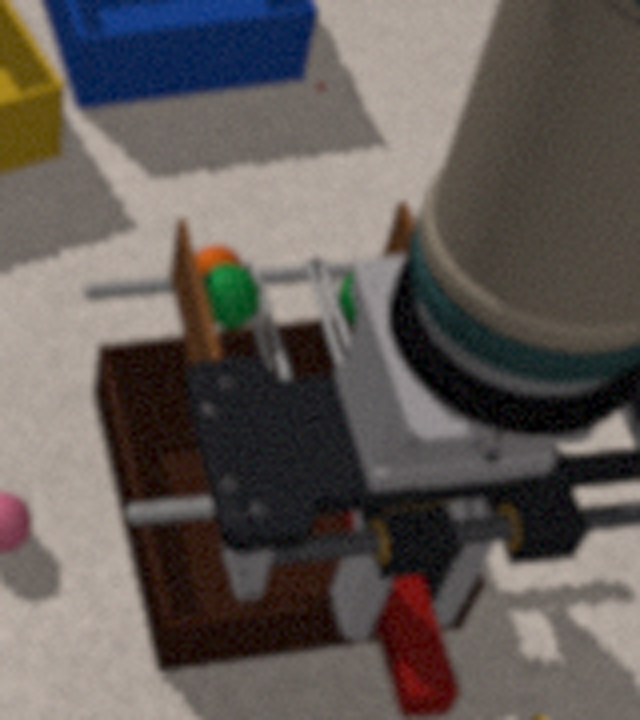

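View pics/t3.png

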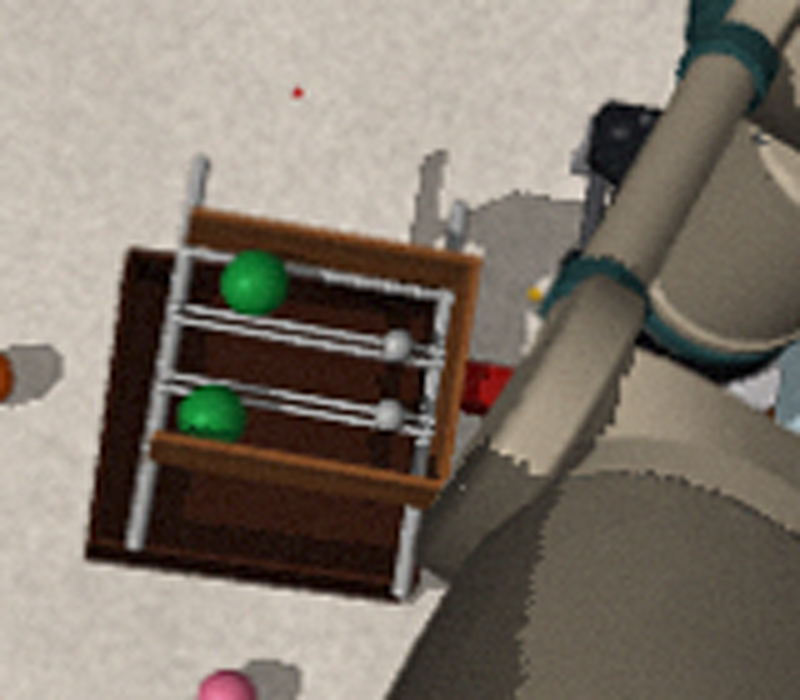

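The sieve is lifted level. In the top crop both glass balls are in their slots at (254,283) and (211,413), the steel balls are at (397,345) and (389,414), and it sits above the tray. I'll rock it to one side.

Request:
{"fn": "send_rows", "kwargs": {"delta_pos": [[0,0,0],[0,0,0],[0,0,0],[0,0,0],[0,0,0],[0,0,0],[0,0,0],[0,0,0],[0,0,0],[0,0,0],[0,0,0]], "turn": [[2,0,0],[4,0,0],[6,0,0],[6.5,0,0],[6.5,0,0],[6,0,0],[4,0,0],[1,0,0],[0,0,0],[0,0,0],[0,0,0]], "grip": [0,0,0,0,0,0,0,0,0,0,0]}}

```text
t: 5.18
position: [0.5542, -0.2729, 0.1216]
eef_rot: [0.298, -0.358, 0.677, -0.569]
force: [0.2, -0.9, -3.4]
opening: 0.0194
```

```bash
python3 - <<'E'
from h import *
st()
im=eyes.capture("side"); crop(im,260,140,420,320,4,"s4")
im=eyes.capture("top"); crop(im,270,60,430,200,5,"t4")
E
```

```text
t 5.18 p [ 0.5542 -0.2729  0.1216] open 0.0194 F [ 0.2 -0.9 -3.4] q [-0.78   0.185  2.067  0.75   0.496 -1.204]
x [-0.1738 -0.9848 -0.0033] y [ 0.5575 -0.0956 -0.8247] z [ 0.8118 -0.1452  0.5656]
```

View pics/t4.png

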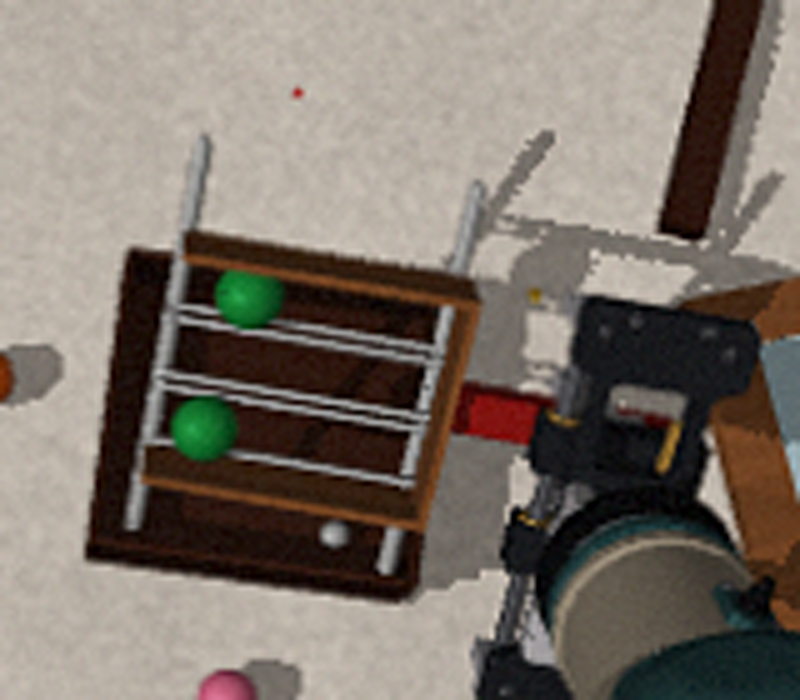

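View pics/s4.png

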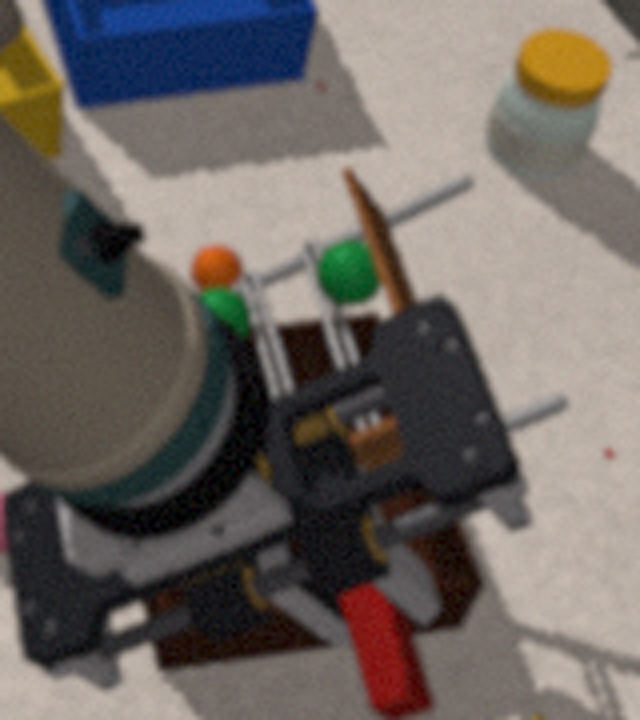

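Both rod pairs are now empty. One steel ball is visible in the tray at top-crop (334,533), and both glass balls are still in their slots. I can't see the second steel ball, so I'll rock to the other side.

Request:
{"fn": "send_rows", "kwargs": {"delta_pos": [[0,0,0],[0,0,0],[0,0,0],[0,0,0],[0,0,0],[0,0,0],[0,0,0],[0,0,0],[0,0,0],[0,0,0],[0,0,0],[0,0,0]], "turn": [[-2,0,0],[-5,0,0],[-6.5,0,0],[-7,0,0],[-7,0,0],[-7,0,0],[-7,0,0],[-7,0,0],[-7,0,0],[-7,0,0],[-6.5,0,0],[-1.5,0,0]], "grip": [0,0,0,0,0,0,0,0,0,0,0,0]}}

```text
t: 6.28
position: [0.5587, -0.2708, 0.1153]
eef_rot: [-0.569, 0.678, -0.353, 0.303]
force: [-0.3, -0.7, -5.3]
opening: 0.0199
```

Request:
{"fn": "send_rows", "kwargs": {"delta_pos": [[0,0,0],[0,0,0]], "turn": [[-1.5,0,0],[0,0,0]], "grip": [0,0]}}

```text
t: 6.45
position: [0.5573, -0.2708, 0.1177]
eef_rot: [-0.572, 0.682, -0.346, 0.296]
force: [0.3, 0.6, -3.9]
opening: 0.0197
```

```bash
python3 - <<'E'
from h import *
st()
im=eyes.capture("side"); crop(im,260,140,420,320,4,"s5")
im=eyes.capture("top"); crop(im,270,60,430,200,5,"t5")
E
```

```text
t 6.45 p [ 0.5573 -0.2708  0.1177] open 0.0197 F [ 0.3  0.6 -3.9] q [-0.462  0.777  1.015 -0.175  1.951 -0.309]
x [-0.1696 -0.9855 -0.0081] y [-0.576   0.1058 -0.8106] z [ 0.7997 -0.1328 -0.5856]
```

View pics/t5.png

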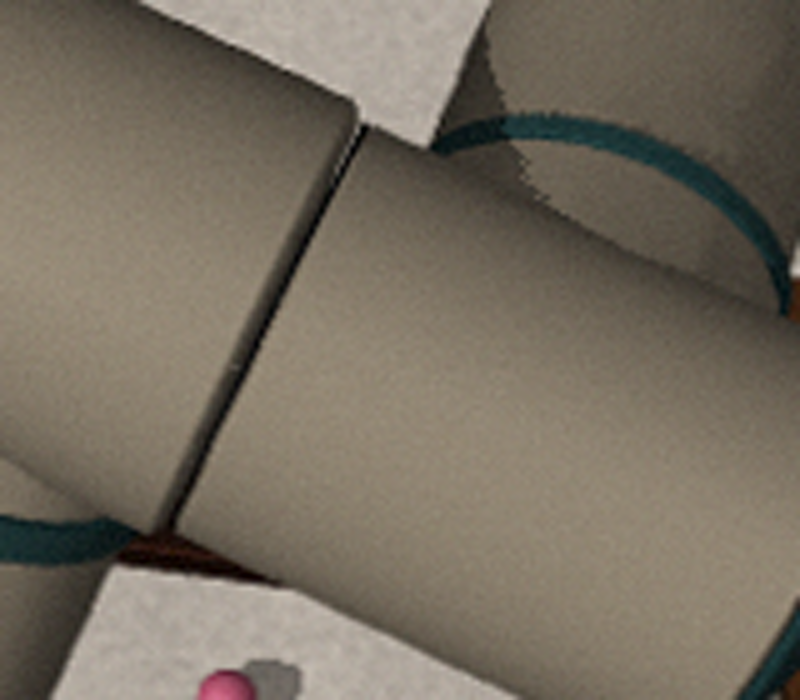

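View pics/s5.png

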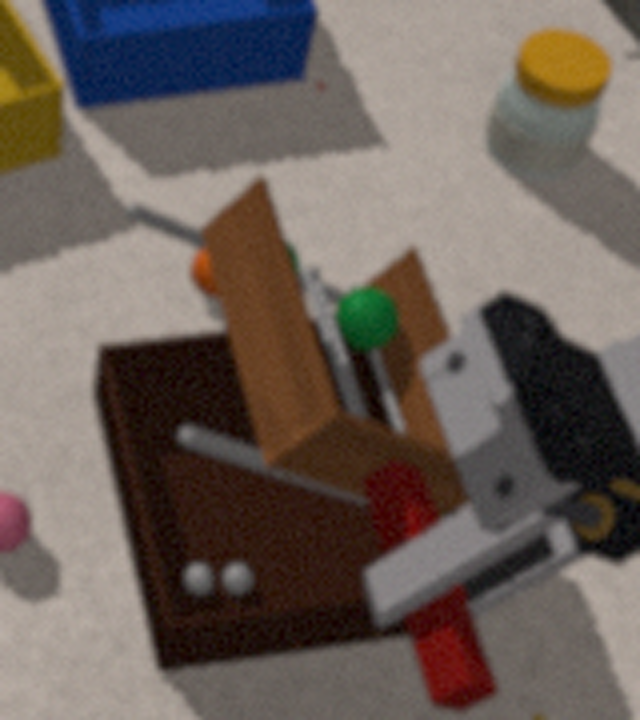

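Both steel balls are in the tray at side-crop (200,577) and (238,577). The glass balls are still in the sieve, at (368,318) and partly hidden at (290,255). I'll level the sieve, then raise it.

Request:
{"fn": "send_rows", "kwargs": {"delta_pos": [[0,0,0],[0,0,0],[0,0,0],[0,0,0],[0,0,0],[0,0,0],[0,0,0],[0,0,0],[0,-20,0],[0,-30,0],[0,-30,0],[0,-20,0]], "turn": [[2,0,0],[5,0,0],[6,0,0],[6,0,0],[6,0,0],[6,0,0],[4,0,0],[1,0,0],[0,0,0],[0,0,0],[0,0,0],[0,0,0]], "grip": [0,0,0,0,0,0,0,0,0,0,0,0]}}

```text
t: 7.55
position: [0.555, -0.272, 0.2248]
eef_rot: [0.452, -0.541, 0.541, -0.459]
force: [0.9, 0.2, -3.6]
opening: 0.0196
```

```bash
cat > kin.py <<'E'
from h import *
def ori(q):
    r=R.from_euler; A=r('z',q[0]);B=A*r('y',q[1]);C=B*r('y',q[2]);D=C*r('z',q[3]);E=D*r('y',q[4]);F=E*r('z',q[5]); return A,B,C,D,E,F
def fitk():
    L=[json.loads(l) for l in open("log.jsonl")]
    cs=[(ori(q)[5].inv()*R.from_quat(e)) for q,p,e in L]; c=R.concatenate(cs).mean()
    err=[np.degrees((c.inv()*x).magnitude()) for x in cs]
    rows=[];y=[]
    for q,p,e in L:
        A,B,C,D,E,F=ori(q)
        rows.append(np.c_[A.as_matrix(),B.as_matrix()[:,2:],C.as_matrix()[:,[0,2]],F.as_matrix()[:,2:]]); y.append(p)
    M=np.vstack(rows);y=np.concatenate(y); lam=1e-3
    s=np.linalg.lstsq(np.vstack([M,lam*np.eye(M.shape[1])]),np.r_[y,np.zeros(M.shape[1])],rcond=None)[0]
    return c,np.array(err),s,np.abs(M@s-y).reshape(-1,3).max(1)
def fk(q,c,s):
    A,B,C,D,E,F=ori(q)
    return np.c_[A.as_matrix(),B.as_matrix()[:,2:],C.as_matrix()[:,[0,2]],F.as_matrix()[:,2:]]@s, F*c
if __name__=="__main__":
    st(); c,e,s,r=fitk(); print(c.as_matrix()); print("ori err deg",e); print(s); print("pos res",r)
E
python3 kin.py
```

```text
t 7.55 p [ 0.555  -0.272   0.2248] open 0.0196 F [ 0.9  0.2 -3.6] q [-0.574  0.33   1.378  0.009  1.431 -0.403]
x [-0.1706 -0.9853 -0.0068] y [ 0.0069  0.0058 -1.    ] z [ 0.9853 -0.1706  0.0058]
[[-0. -0. -1.]
 [-1. -0.  0.]
 [-0.  1. -0.]]
ori err deg [0. 0. 0. 0. 0. 0. 0. 0. 0. 0. 0.]
[0.     0.0694 0.1368 0.6297 0.0604 0.4211 0.3903]
pos res [0. 0. 0. 0. 0. 0. 0. 0. 0. 0. 0.]
```

```bash
cat >> kin.py <<'E'
from scipy.optimize import least_squares
LO=np.array([-2.89,-.75,.22,-1.18,.11,-2.7]);HI=np.array([2.89,2.08,2.7,4.32,2.71,2.7])
c_,_,s_,_=fitk()
def ik(p,Rt,q0):
    f=lambda q:(lambda a:np.r_[(a[0]-p)*10,(Rt.inv()*a[1]).as_rotvec()])(fk(q,c_,s_))
    r=least_squares(f,np.clip(q0,LO+.01,HI-.01),bounds=(LO,HI)); return r.x,np.abs(r.fun).max()
def srot(yaw,pitch=0,roll=0): return R.from_euler('ZYX',[yaw,pitch,roll],degrees=True)
def tool(S):
    m=S.as_matrix(); x=-m[:,0];y=-m[:,2]; return R.from_matrix(np.c_[x,y,np.cross(x,y)])
TS=np.array([-.1195,.003,.0085])
def tcp(N,loc,S): # TCP so that sieve-local point loc sits at world N
    return np.array(N)+S.apply(TS-np.array(loc))
E
python3 - <<'E'
from kin import *
q0=pose()[2]['joints']
bc=np.array([.653,.206])
for yaw in(30,45,60,70,80,90,100,115):
    d=np.array([np.cos(np.radians(yaw)),np.sin(np.radians(yaw))])
    N=np.r_[bc-.025*d,.095]; q=q0; out=[]
    for pt in(0,10,20,30,40,46):
        S=srot(yaw,pt); q,e=ik(tcp(N,(.065,0,0),S),tool(S),q); out.append((q,e))
    print(yaw,"maxerr %.4f"%max(e for _,e in out)); print(out[0][0],out[-1][0],tcp(N,(.065,0,0),S))
E
```

```text
30 maxerr 0.0000
[0.0728 0.2204 1.8578 0.     1.0633 1.12  ] [ 0.2594  0.6944  1.0098 -0.236   2.209   1.2427] [0.5242 0.1351 0.2336]
45 maxerr 0.0000
[-0.0188  0.2552  1.8079 -0.      1.0785  0.7666] [ 0.2993  0.6766  1.045  -0.4057  2.1228  0.9975] [0.5469 0.1041 0.2336]
60 maxerr 0.0000
[-0.0796  0.3105  1.7246 -0.      1.1065  0.4439] [ 0.3352  0.6478  1.1013 -0.5422  1.9962  0.7871] [0.5769 0.0802 0.2336]
70 maxerr 0.0000
[-0.1027  0.3549  1.6543 -0.      1.1324  0.2464] [ 0.3558  0.6235  1.1483 -0.6162  1.8945  0.6645] [0.5999 0.0688 0.2336]
80 maxerr 0.0000
[-0.113   0.403   1.5749  0.      1.1637  0.0615] [ 0.3733  0.5958  1.2009 -0.679   1.7818  0.5532] [0.6245 0.0617 0.2336]
90 maxerr 0.0000
[-0.1124  0.4534  1.4887  0.      1.1995 -0.1124] [ 0.3868  0.5656  1.2576 -0.7327  1.6602  0.4502] [0.65   0.0589 0.2336]
100 maxerr 0.0000
[-0.1025  0.5046  1.3978 -0.      1.2392 -0.277 ] [ 0.3959  0.5335  1.3167 -0.7787  1.531   0.3525] [0.6756 0.0607 0.2336]
115 maxerr 0.0000
[-0.0739  0.5808  1.2572  0.      1.3036 -0.5103] [ 0.3994  0.4838  1.4062 -0.8347  1.3252  0.2091] [0.7124 0.0715 0.2336]
```

```bash
cat >> kin.py <<'E'
def plan(keys,n,accum=True):
    """keys: fn(u)->(p,Rtool), u in 0..1 ; prints rows rounded, from the current measured pose"""
    p,r,o=pose(); cp,cr=p.copy(),r; D=[];T=[];q=o['joints'];mx=0
    for i in range(1,n+1):
        tp,tr=keys(i/n)
        d=np.round(cr.inv().apply(tp-cp)*1e3,0); t=np.round((cr.inv()*tr).as_rotvec(degrees=True),1)
        D.append([int(v) for v in d]);T.append([float(v)+0. for v in t]); cp=cp+cr.apply(d/1e3); cr=cr*R.from_rotvec(t,degrees=True)
        qn,e=ik(cp,cr,q); mx=max(mx,np.abs((qn-q)*12/np.array([2.57,2.57,3.14,3.14,3.14,3.14])).max()); q=qn
    for k in range(0,n,12): print(D[k:k+12]);print(T[k:k+12])
    print("end",cp,"ikerr %.4f"%e,"maxspeedfrac %.2f"%mx,"q",q)
mj=lambda u:u*u*u*(10-15*u+6*u*u)
E
python3 - <<'E'
from kin import *
p0,r0,o=pose()
yaw=84; d=np.array([np.cos(np.radians(yaw)),np.sin(np.radians(yaw))]); bc=np.array([.653,.206])
S=srot(yaw,-8); N=np.r_[bc-.035*d,.088]; pt=tcp(N,(.065,0,0),S); Rt=tool(S); print(N,pt)
rv=(r0.inv()*Rt).as_rotvec()
def key(u):
    a=min(1,mj(min(1,u*2.2))); b=mj(u)
    return p0+(pt-p0)*b, r0*R.from_rotvec(rv*a)
plan(key,24)
E
```

```text
[0.6493 0.1712 0.088 ] [ 0.6271 -0.0114  0.0707]
[[0, 0, 0], [-1, 1, 0], [-3, 2, 0], [-5, 3, 1], [-8, 4, 1], [-10, 7, 1], [-12, 9, 2], [-15, 10, 2], [-16, 12, 3], [-17, 14, 3], [-19, 14, 4], [-19, 15, 3]]
[[0.0, 0.0, 0.1], [0.0, -0.2, 0.2], [-0.1, -0.3, 0.7], [-0.1, -0.5, 1.0], [-0.1, -0.6, 1.2], [-0.1, -0.7, 1.3], [-0.1, -0.6, 1.2], [0.0, -0.4, 1.0], [-0.1, -0.3, 0.6], [0.0, -0.2, 0.3], [0.0, 0.0, 0.0], [0.0, 0.0, 0.0]]
[[-18, 15, 3], [-19, 14, 4], [-17, 13, 3], [-16, 13, 3], [-14, 11, 2], [-12, 9, 3], [-9, 7, 1], [-7, 6, 2], [-5, 4, 1], [-3, 2, 0], [-1, 1, 0], [0, 0, 0]]
[[0.0, 0.0, 0.0], [0.0, 0.0, 0.0], [0.0, 0.0, 0.0], [0.0, 0.0, 0.0], [0.0, 0.0, 0.0], [0.0, 0.0, 0.0], [0.0, 0.0, 0.0], [0.0, 0.0, 0.0], [0.0, 0.0, 0.0], [0.0, 0.0, 0.0], [0.0, 0.0, 0.0], [0.0, 0.0, 0.0]]
end [ 0.6269 -0.0113  0.0704] ikerr 0.0000 maxspeedfrac 0.16 q [-0.2159  0.4505  1.5965  0.1544  1.1148 -0.1807]
```

Request:
{"fn": "send_rows", "kwargs": {"delta_pos": [[0,0,0],[-1,1,0],[-3,2,0],[-5,3,1],[-8,4,1],[-10,7,1],[-12,9,2],[-15,10,2],[-16,12,3],[-17,14,3],[-19,14,4],[-19,15,3]], "turn": [[0,0,0.1],[0,-0.2,0.2],[-0.1,-0.3,0.7],[-0.1,-0.5,1],[-0.1,-0.6,1.2],[-0.1,-0.7,1.3],[-0.1,-0.6,1.2],[0,-0.4,1],[-0.1,-0.3,0.6],[0,-0.2,0.3],[0,0,0],[0,0,0]], "grip": [0,0,0,0,0,0,0,0,0,0,0,0]}}

```text
t: 8.55
position: [0.5904, -0.1383, 0.1428]
eef_rot: [-0.435, 0.559, -0.49, 0.509]
force: [-0.4, -0.1, -3.8]
opening: 0.0197
```

Request:
{"fn": "send_rows", "kwargs": {"delta_pos": [[-18,15,3],[-19,14,4],[-17,13,3],[-16,13,3],[-14,11,2],[-12,9,3],[-9,7,1],[-7,6,2],[-5,4,1],[-3,2,0],[-1,1,0],[0,0,0]], "turn": [[0,0,0],[0,0,0],[0,0,0],[0,0,0],[0,0,0],[0,0,0],[0,0,0],[0,0,0],[0,0,0],[0,0,0],[0,0,0],[0,0,0]], "grip": [0,0,0,0,0,0,0,0,0,0,0,0]}}

```text
t: 9.55
position: [0.6258, -0.0107, 0.0672]
eef_rot: [-0.436, 0.558, -0.49, 0.508]
force: [-0.8, 0.6, -3.9]
opening: 0.0199
```

```bash
python3 - <<'E'
from h import *
st()
im=eyes.capture("side"); cv2.imwrite("pics/s6f.png",im); crop(im,200,60,380,300,3,"s6")
im=eyes.capture("top"); cv2.imwrite("pics/t6f.png",im); crop(im,120,60,370,200,3.2,"t6")
E
```

```text
t 9.55 p [ 0.6258 -0.0107  0.0672] open 0.0199 F [-0.8  0.6 -3.9] q [-0.216  0.453  1.601  0.156  1.111 -0.183]
x [-0.1037 -0.9846 -0.1406] y [ 0.0121  0.1401 -0.9901] z [ 0.9945 -0.1044 -0.0027]
```

View pics/t6.png

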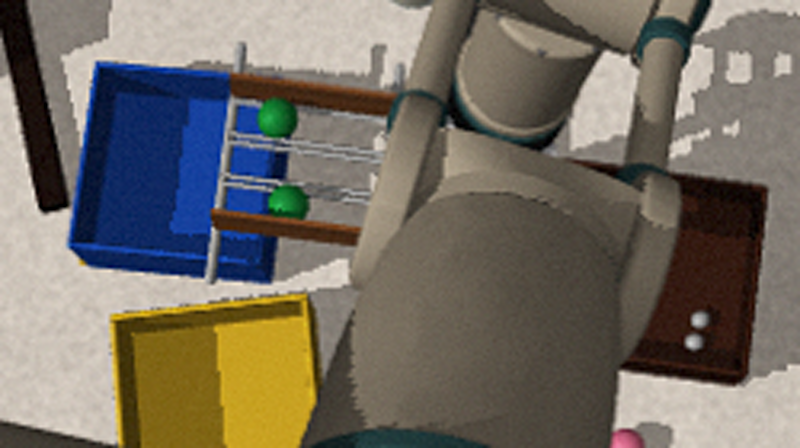

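View pics/s6.png

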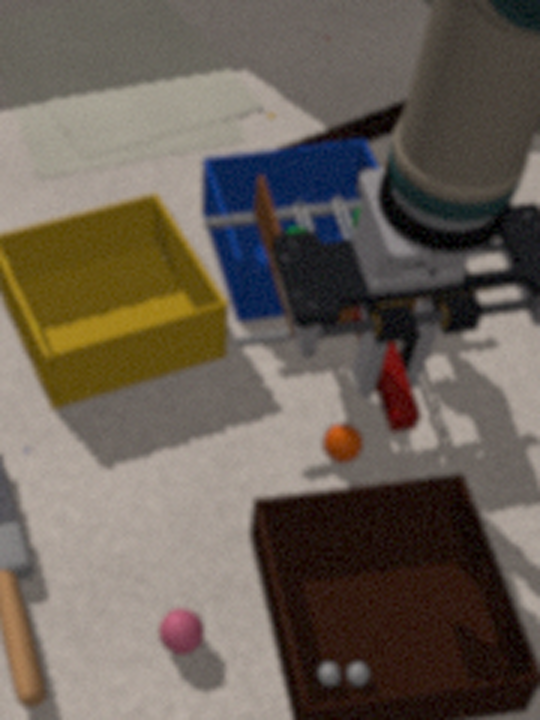

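The nose skid is over the blue bin at top-crop x≈228; the bin spans 85–280. Both glass balls are still in the sieve at (278,117) and (288,203), and the two steel balls are in the tray at (699,320) and (694,342). Next comes a slow tip about the nose.

```bash
python3 - <<'E'
from kin import *
p0,r0,o=pose()
piv=p0+r0.apply([-.1845,.0085,0]); print("pivot",piv)   # sieve +x = -tool x ; nose point is TCP +184.5mm along, underside 8.5 below
off=r0.inv().apply(p0-piv)
def key(u):
    i=u*36; a=i*1.1 if i<=18 else 19.8+(i-18)*1.95
    r=r0*R.from_rotvec([0,0,-a],degrees=True); return piv+r.apply(off), r
plan(key,36)
E
```

```text
pivot [0.6453 0.1717 0.0849]
[[0, -4, 0], [0, -3, 0], [-1, -4, 0], [0, -3, 0], [0, -4, 0], [0, -3, 0], [0, -4, 0], [-1, -3, 0], [0, -4, 0], [0, -3, 0], [0, -4, 0], [0, -3, 0]]
[[0.0, 0.0, -1.1], [0.0, 0.0, -1.1], [0.0, 0.0, -1.1], [0.0, 0.0, -1.1], [0.0, 0.0, -1.1], [0.0, 0.0, -1.1], [0.0, 0.0, -1.1], [0.0, 0.0, -1.1], [0.0, 0.0, -1.1], [0.0, 0.0, -1.1], [0.0, 0.0, -1.1], [0.0, 0.0, -1.1]]
[[-1, -4, 0], [0, -4, 0], [0, -3, 0], [0, -4, 0], [0, -3, 0], [-1, -4, 0], [0, -6, 0], [0, -6, 0], [-1, -7, 0], [0, -6, 0], [-1, -6, 0], [0, -6, 0]]
[[0.0, 0.0, -1.1], [0.0, 0.0, -1.1], [0.0, 0.0, -1.1], [0.0, 0.0, -1.1], [0.0, 0.0, -1.1], [0.0, 0.0, -1.1], [0.0, 0.0, -1.9], [0.0, 0.0, -2.0], [0.0, 0.0, -1.9], [0.0, 0.0, -2.0], [0.0, 0.0, -1.9], [0.0, 0.0, -2.0]]
[[0, -7, 0], [-1, -6, 0], [0, -6, 0], [-1, -6, 0], [0, -7, 0], [0, -6, 0], [-1, -6, 0], [0, -7, 0], [-1, -6, 0], [0, -6, 0], [0, -6, 0], [-1, -7, 0]]
[[0.0, 0.0, -1.9], [0.0, 0.0, -2.0], [0.0, 0.0, -1.9], [0.0, 0.0, -2.0], [0.0, 0.0, -1.9], [0.0, 0.0, -2.0], [0.0, 0.0, -1.9], [0.0, 0.0, -2.0], [0.0, 0.0, -1.9], [0.0, 0.0, -2.0], [0.0, 0.0, -1.9], [0.0, 0.0, -2.0]]
end [0.633  0.0527 0.2254] ikerr 0.0000 maxspeedfrac 0.13 q [ 0.3751  0.5884  1.2462 -0.7121  1.7193  0.523 ]
```

Request:
{"fn": "send_rows", "kwargs": {"delta_pos": [[0,-4,0],[0,-3,0],[-1,-4,0],[0,-3,0],[0,-4,0],[0,-3,0],[0,-4,0],[-1,-3,0],[0,-4,0],[0,-3,0],[0,-4,0],[0,-3,0]], "turn": [[0,0,-1.1],[0,0,-1.1],[0,0,-1.1],[0,0,-1.1],[0,0,-1.1],[0,0,-1.1],[0,0,-1.1],[0,0,-1.1],[0,0,-1.1],[0,0,-1.1],[0,0,-1.1],[0,0,-1.1]], "grip": [0,0,0,0,0,0,0,0,0,0,0,0]}}

```text
t: 10.65
position: [0.626, -0.0099, 0.1095]
eef_rot: [0.497, -0.504, 0.546, -0.448]
force: [0.3, -0.5, -3.7]
opening: 0.0198
```

Request:
{"fn": "send_rows", "kwargs": {"delta_pos": [[-1,-4,0],[0,-4,0],[0,-3,0],[0,-4,0],[0,-3,0],[-1,-4,0]], "turn": [[0,0,-1.1],[0,0,-1.1],[0,0,-1.1],[0,0,-1.1],[0,0,-1.1],[0,0,-1.1]], "grip": [0,0,0,0,0,0]}}

```text
t: 11.15
position: [0.6264, -0.0052, 0.1308]
eef_rot: [0.526, -0.475, 0.571, -0.416]
force: [1.1, -0.1, -4.0]
opening: 0.0195
```

```bash
python3 - <<'E'
from h import *
st()
im=eyes.capture("top"); crop(im,120,60,370,200,3.2,"t7")
E
```

```text
t 11.15 p [ 0.6264 -0.0052  0.1308] open 0.0195 F [ 1.1 -0.1 -4. ] q [ 0.008  0.425  1.486 -0.215  1.263  0.181]
x [-0.1016 -0.9735  0.2048] y [-0.0243 -0.2034 -0.9788] z [ 0.9945 -0.1045 -0.003 ]
```

View pics/t7.png

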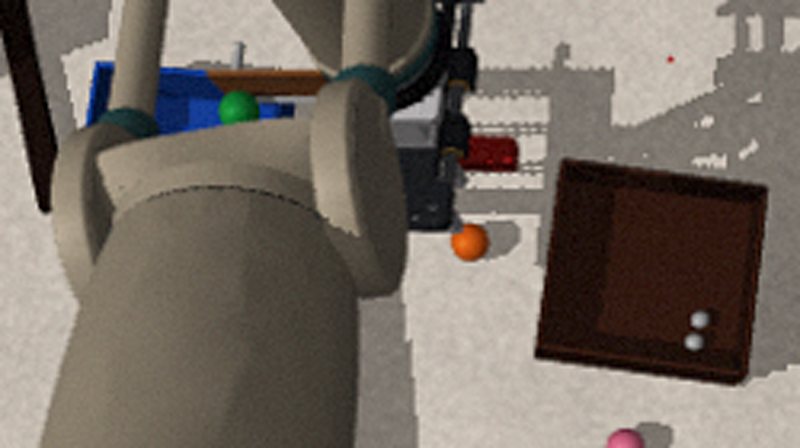

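One glass ball now rests against the skid at (238,107). The tray is fully visible too, which I can use for the placing. Tipping on.

Request:
{"fn": "send_rows", "kwargs": {"delta_pos": [[0,-6,0],[0,-6,0],[-1,-7,0],[0,-6,0],[-1,-6,0],[0,-6,0],[0,-7,0],[-1,-6,0],[0,-6,0],[-1,-6,0],[0,-7,0],[0,-6,0]], "turn": [[0,0,-1.9],[0,0,-2],[0,0,-1.9],[0,0,-2],[0,0,-1.9],[0,0,-2],[0,0,-1.9],[0,0,-2],[0,0,-1.9],[0,0,-2],[0,0,-1.9],[0,0,-2]], "grip": [0,0,0,0,0,0,0,0,0,0,0,0]}}

```text
t: 12.2
position: [0.6304, 0.0277, 0.1983]
eef_rot: [0.61, -0.359, 0.643, -0.292]
force: [0.9, 0.2, -3.0]
opening: 0.0196
```

Request:
{"fn": "send_rows", "kwargs": {"delta_pos": [[-1,-6,0],[0,-7,0],[-1,-6,0],[0,-6,0],[0,-6,0],[-1,-7,0],[0,0,0],[0,0,0],[0,0,0]], "turn": [[0,0,-1.9],[0,0,-2],[0,0,-1.9],[0,0,-2],[0,0,-1.9],[0,0,-2],[0,0,0],[0,0,0],[0,0,0]], "grip": [0,0,0,0,0,0,0,0,0]}}

```text
t: 12.95
position: [0.633, 0.0534, 0.2249]
eef_rot: [0.644, -0.295, 0.669, -0.226]
force: [1.1, 0.7, -2.0]
opening: 0.0193
```

```bash
python3 - <<'E'
from h import *
st()
im=eyes.capture("side"); crop(im,200,60,380,300,3,"s8")
im=eyes.capture("top"); cv2.imwrite("pics/t8f.png",im); crop(im,120,60,370,200,3.2,"t8")
E
```

```text
t 12.95 p [0.633  0.0534 0.2249] open 0.0193 F [ 1.1  0.7 -2. ] q [ 0.375  0.588  1.246 -0.711  1.719  0.523]
x [-0.0696 -0.6818  0.7282] y [-0.0776 -0.7241 -0.6853] z [ 0.9946 -0.1042 -0.0026]
```

View pics/t8.png

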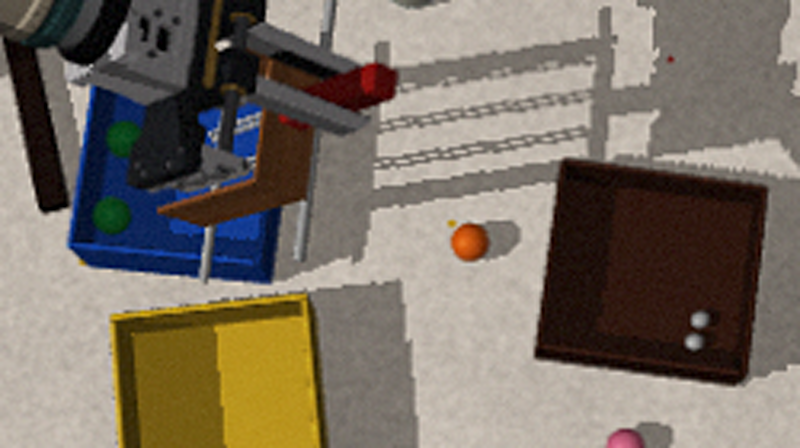

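View pics/s8.png

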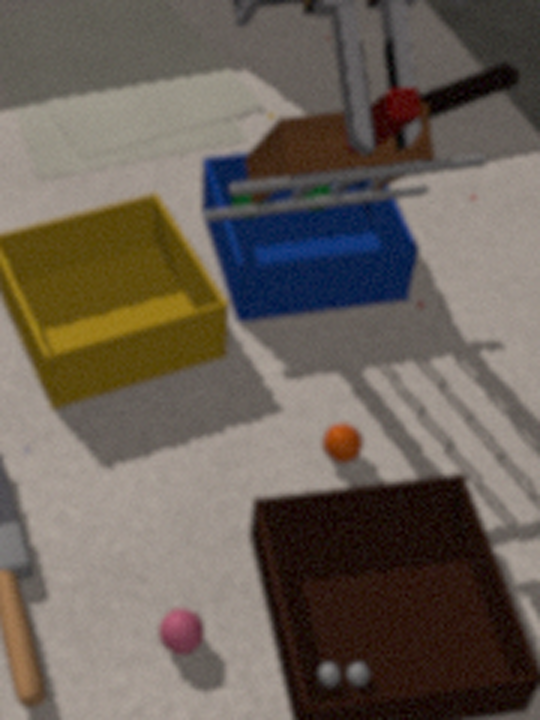

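Both green balls are in the blue bin, at top-crop (123,138) and (111,215). The yellow bin is empty and both steel balls are still in the tray. I'll refine the tray pose while it's unobstructed.

```bash
python3 - <<'E'
from h import *
import h
g=lambda c:np.clip(255*(c.astype(float)/110)**.5,0,255).astype(np.uint8)
im=cv2.imread("pics/t8f.png"); crop(g(im),280,100,370,190,8,"t8g")
im=eyes.capture("side"); cv2.imwrite("pics/s8f.png",im); crop(g(im),275,210,395,310,6,"s8g")
E
```

```text
(no output)
```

View pics/t8g.png

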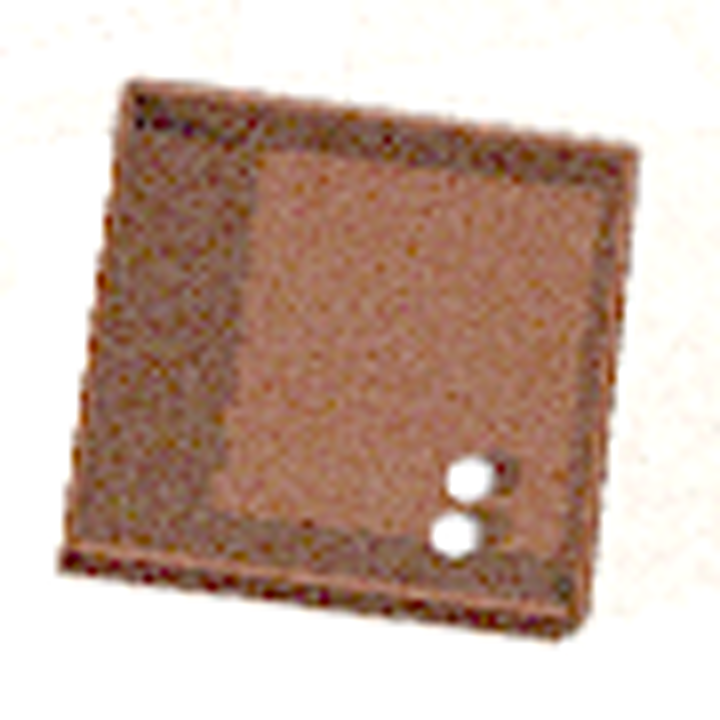

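View pics/s8g.png

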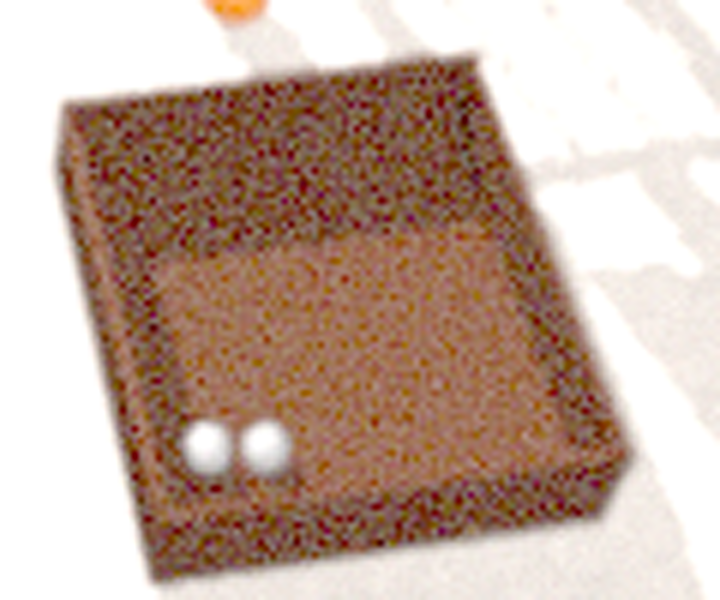

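```bash
cat >> h.py <<'E'
from scipy.optimize import least_squares as _ls
def fit2(obs,p0,quiet=False):
    def pt(p,l):
        c,s=np.cos(p[2]),np.sin(p[2]); return np.array([p[0]+c*l[0]-s*l[1],p[1]+s*l[0]+c*l[1],l[2]])
    f=lambda p:np.concatenate([proj(n,pt(p,l))-uv for n,l,uv in obs])
    r=_ls(f,p0,loss="soft_l1"); print("pose",r.x,np.degrees(r.x[2])); print(f(r.x).reshape(-1,2).round(1).tolist())
    return r.x
E
python3 - <<'E'
from h import *
T=lambda x,y:(280+x/8-.45,100+y/8-.45); S=lambda x,y:(275+x/6-.4,210+y/6-.4)
a=.080;b=.075;h=.045
to_=[("top",(a,-b,h),T(130,80)),("top",(-a,-b,h),T(638,148)),("top",(-a,b,h),T(588,612)),("top",(a,b,h),T(70,545)),("top",(a,b,0),T(58,572)),("top",(-a,b,0),T(562,642))]
so=[("side",(a,b,h),S(65,103)),("side",(a,-b,h),S(478,60)),("side",(-a,-b,h),S(632,450)),("side",(-a,b,0),S(152,580)),("side",(-a,-b,0),S(600,517))]
for o in(to_,so,to_+so): fit2(o,[.57,-.155,1.42])
E
```

```text
pose [ 0.5722 -0.1544  1.4259] 81.69566022137336
[[-0.6, -1.3], [0.9, -1.1], [0.7, 0.9], [-1.0, 0.2], [-0.4, 0.3], [0.3, 0.3]]
pose [ 0.5742 -0.1518  1.4216] 81.4504766825474
[[-1.3, -1.9], [0.1, -3.0], [1.3, 0.4], [-1.0, 0.6], [0.6, 0.3]]
pose [ 0.5729 -0.1535  1.428 ] 81.8201419251284
[[-1.0, -1.5], [0.5, -1.5], [0.4, 0.5], [-1.3, 0.0], [-0.7, 0.1], [0.0, -0.1], [-1.8, -0.9], [-0.4, -2.4], [1.3, 1.1], [-1.0, 1.8], [0.6, 1.0]]
```

```bash
python3 - <<'E'
from kin import *
p0,r0,o=pose()
S=srot(81.7); pt=np.array([.5728,-.154,.045+.035])+S.apply(TS); Rt=tool(S); print(pt)
rv=(r0.inv()*Rt).as_rotvec()
def key(u):
    a=mj(min(1,u*1.5)); b=mj(u)
    return p0+(pt-p0)*b, r0*R.from_rotvec(rv*a)
plan(key,24)
for u in np.linspace(0,1,9):
    p,r=key(u); print(np.round([p+r.apply([-.18,.0135,s]) for s in(-.094,.094)],3).tolist())
E
```

```text
[ 0.5526 -0.2718  0.0885]
[[0, 0, 0], [1, 2, 0], [1, 3, -1], [3, 7, -1], [4, 9, -1], [7, 12, -2], [10, 15, -2], [13, 16, -2], [16, 17, -3], [20, 16, -2], [22, 16, -3], [24, 14, -3]]
[[0.0, 0.0, 0.1], [0.0, 0.0, 0.7], [0.0, 0.1, 1.5], [-0.1, 0.1, 2.5], [0.0, 0.2, 3.6], [-0.1, 0.2, 4.5], [-0.1, 0.2, 5.1], [-0.1, 0.3, 5.4], [-0.1, 0.3, 5.4], [-0.1, 0.2, 5.1], [-0.1, 0.2, 4.4], [0.0, 0.2, 3.6]]
[[25, 13, -2], [25, 12, -3], [23, 10, -2], [22, 9, -2], [19, 7, -2], [16, 7, -2], [13, 5, -1], [10, 4, -1], [7, 3, -1], [3, 2, 0], [2, 0, 0], [0, 0, 0]]
[[-0.1, 0.1, 2.6], [0.0, 0.1, 1.5], [0.0, 0.0, 0.7], [0.0, 0.0, 0.1], [0.0, 0.0, 0.0], [0.0, 0.0, 0.0], [0.0, 0.0, 0.0], [0.0, 0.0, 0.0], [0.0, 0.0, 0.0], [0.0, 0.0, 0.0], [0.0, 0.0, 0.0], [0.0, 0.0, 0.0]]
end [ 0.5528 -0.272   0.0888] ikerr 0.0000 maxspeedfrac 0.43 q [-0.5705  0.419   1.5886  0.0008  1.1342 -0.4259]
[[0.551, 0.176, 0.085], [0.738, 0.156, 0.085]]
[[0.551, 0.176, 0.088], [0.738, 0.156, 0.087]]
[[0.548, 0.171, 0.099], [0.734, 0.149, 0.1]]
[[0.539, 0.141, 0.119], [0.726, 0.117, 0.12]]
[[0.525, 0.08, 0.128], [0.711, 0.054, 0.128]]
[[0.508, 0.009, 0.112], [0.694, -0.018, 0.112]]
[[0.494, -0.047, 0.089], [0.68, -0.074, 0.089]]
[[0.487, -0.075, 0.077], [0.673, -0.102, 0.077]]
[[0.486, -0.08, 0.075], [0.672, -0.107, 0.075]]
```

Request:
{"fn": "send_rows", "kwargs": {"delta_pos": [[0,0,0],[1,2,0],[1,3,-1],[3,7,-1],[4,9,-1],[7,12,-2],[10,15,-2],[13,16,-2],[16,17,-3],[20,16,-2],[22,16,-3],[24,14,-3]], "turn": [[0,0,0.1],[0,0,0.7],[0,0.1,1.5],[-0.1,0.1,2.5],[0,0.2,3.6],[-0.1,0.2,4.5],[-0.1,0.2,5.1],[-0.1,0.3,5.4],[-0.1,0.3,5.4],[-0.1,0.2,5.1],[-0.1,0.2,4.4],[0,0.2,3.6]], "grip": [0,0,0,0,0,0,0,0,0,0,0,0]}}

```text
t: 14.1
position: [0.5919, -0.1116, 0.1587]
eef_rot: [0.484, -0.513, 0.554, -0.442]
force: [-0.4, -0.6, -4.2]
opening: 0.0195
```

Request:
{"fn": "send_rows", "kwargs": {"delta_pos": [[25,13,-2],[25,12,-3],[23,10,-2],[22,9,-2],[19,7,-2],[16,7,-2],[13,5,-1],[10,4,-1],[7,3,-1],[3,2,0],[2,0,0],[0,0,0]], "turn": [[-0.1,0.1,2.6],[0,0.1,1.5],[0,0,0.7],[0,0,0.1],[0,0,0],[0,0,0],[0,0,0],[0,0,0],[0,0,0],[0,0,0],[0,0,0],[0,0,0]], "grip": [0,0,0,0,0,0,0,0,0,0,0,0]}}

```text
t: 15.1
position: [0.5533, -0.2714, 0.089]
eef_rot: [0.463, -0.535, 0.535, -0.463]
force: [-0.5, -0.0, -2.0]
opening: 0.0192
```

```bash
python3 - <<'E'
from h import *
st()
im=eyes.capture("side"); crop(im,260,170,420,320,4,"s9")
im=eyes.capture("top"); crop(im,275,85,375,195,6,"t9")
E
```

```text
t 15.10 p [ 0.5533 -0.2714  0.089 ] open 0.0192 F [-0.5 -0.  -2. ] q [-0.569  0.419  1.588 -0.     1.134 -0.425]
x [-0.1433 -0.9897  0.0001] y [-0.0001 -0.0001 -1.    ] z [ 0.9897 -0.1433 -0.0001]
```

View pics/t9.png

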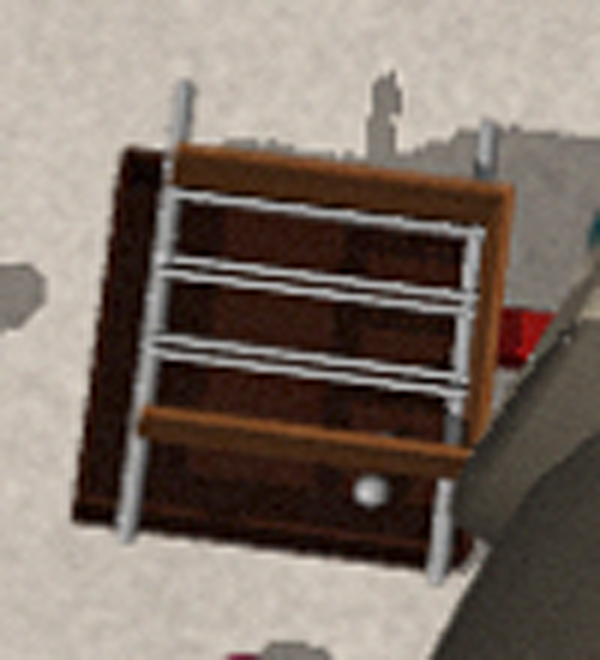

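View pics/s9.png

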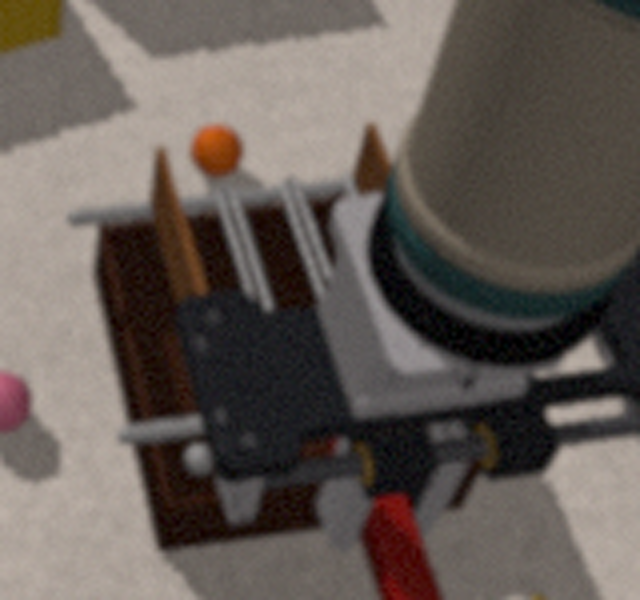

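```bash
python3 - <<'E'
from h import *
T=lambda x,y:(275+x/6-.4,85+y/6-.4)
def sk(pts,zz,T):
    P4=[onz("top",T(*p),zz)[:2] for p in pts]  # nose far,nose near,back far,back near
    c=np.mean(P4,0); v=(P4[0]+P4[1]-P4[2]-P4[3])/2; w=(P4[1]+P4[3]-P4[0]-P4[2])/2
    print("c",c,"xlen",np.linalg.norm(v),"yaw by x",np.degrees(np.arctan2(v[1],v[0])),"len y",np.linalg.norm(w),"yaw by y",np.degrees(np.arctan2(w[1],w[0]))-90)
sk([(186,82),(126,543),(488,120),(437,583)],.0855,T)
C=lambda x,y:(270+x/5-.4,80+y/5-.4)
sk([(187,102),(130,467),(429,140),(378,510)],.05,C)
D=lambda x,y:(270+x/5-.4,60+y/5-.4)
sk([(202,157),(134,550),(459,203),(402,597)],.118,D)
E
```

```text
c [ 0.5684 -0.1538] xlen 0.11944492634797241 yaw by x 82.13386538159924 len y 0.18590004074836003 yaw by y 81.67254640262027
c [ 0.5762 -0.158 ] xlen 0.11927451175748631 yaw by x 79.93791330766378 len y 0.18447684119528499 yaw by y 80.21818429535313
c [ 0.5714 -0.1569] xlen 0.11971820544764038 yaw by x 79.23107490920202 len y 0.1855824073832647 yaw by y 79.50027180519143
```

Request:
{"fn": "send_rows", "kwargs": {"delta_pos": [[0,2,1],[0,5,1],[0,6,1],[0,6,0.5],[0,6,0],[0,4,0],[0,1,0],[0,0,0],[0,0,0]], "turn": [[0,0,0],[0,0,0],[0,0,0],[0,0,0],[0,0,0],[0,0,0],[0,0,0],[0,0,0],[0,0,0]], "grip": [0,0,0,0,0,0,0,0,0]}}

```text
t: 15.95
position: [0.5565, -0.2721, 0.0587]
eef_rot: [-0.463, 0.535, -0.535, 0.463]
force: [-0.1, -0.2, -3.4]
opening: 0.0195
```

```bash
python3 - <<'E'
from h import *
st()
g=lambda c:np.clip(255*(c.astype(float)/160)**.6,0,255).astype(np.uint8)
im=eyes.capture("side"); crop(g(im),260,170,420,320,4,"s10")
im=eyes.capture("top"); crop(g(im),280,95,370,190,7,"t10")
E
```

```text
t 15.95 p [ 0.5565 -0.2721  0.0587] open 0.0195 F [-0.1 -0.2 -3.4] q [-0.567  0.452  1.618 -0.     1.073 -0.423]
x [-0.1437 -0.9896  0.0001] y [-0.0004 -0.     -1.    ] z [ 0.9896 -0.1437 -0.0004]
```

View pics/t10.png

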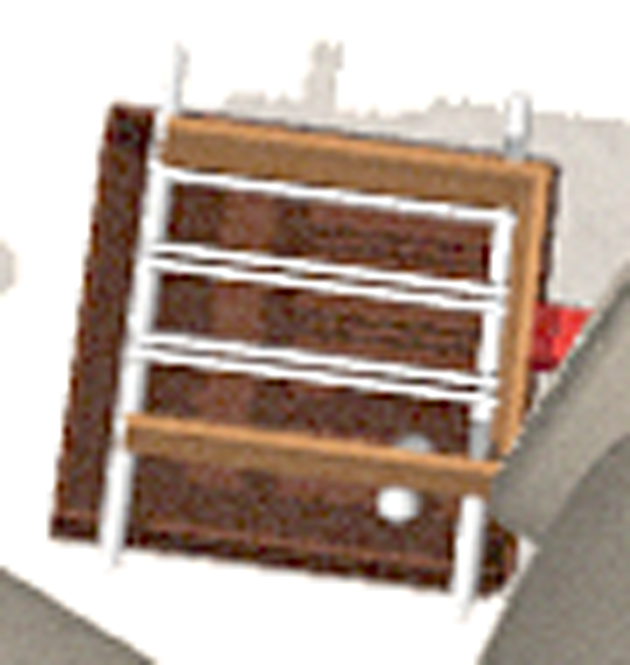

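View pics/s10.png

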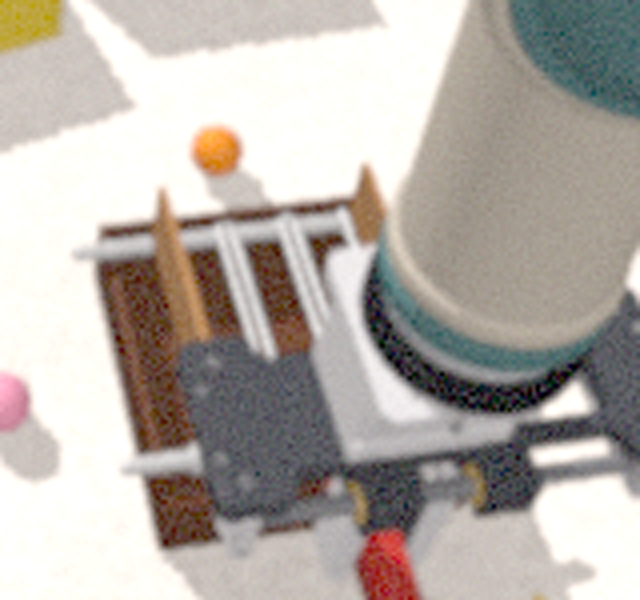

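```bash
python3 - <<'E'
from h import *
T=lambda x,y:(280+x/7-.43,95+y/7-.43)
P4=[onz("top",T(*p),.0555)[:2] for p in [(180,45),(112,562),(520,97),(463,610)]]
c=np.mean(P4,0); v=(P4[0]+P4[1]-P4[2]-P4[3])/2; w=(P4[1]+P4[3]-P4[0]-P4[2])/2
print(c,np.linalg.norm(v),np.degrees(np.arctan2(v[1],v[0])),np.linalg.norm(w),np.degrees(np.arctan2(w[1],w[0]))-90)
E
```

```text
[ 0.5724 -0.1555] 0.1191031394862817 81.10146162811174 0.1828308190114783 81.63217157315563
```

The skid ends give a sieve centre of (0.572,−0.156) with yaw about 81.4°. The tray is at (0.572,−0.154) with yaw 81.7°, so they agree within about 1 mm. Lowering the last 5 mm.

Request:
{"fn": "send_rows", "kwargs": {"delta_pos": [[0,1.5,0],[0,1.5,0],[0,1,0],[0,1,0],[0,0,0],[0,0,0]], "turn": [[0,0,0],[0,0,0],[0,0,0],[0,0,0],[0,0,0],[0,0,0]], "grip": [0,0,0,0,0,0]}}

```text
t: 16.55
position: [0.5567, -0.2725, 0.0542]
eef_rot: [0.463, -0.534, 0.535, -0.463]
force: [-0.7, -0.9, 0.6]
opening: 0.0195
```

```bash
python3 -c "
from h import *
st()"
```

```text
t 16.55 p [ 0.5567 -0.2725  0.0542] open 0.0195 F [-0.7 -0.9  0.6] q [-0.567  0.456  1.623 -0.     1.062 -0.423]
x [-0.1438 -0.9896  0.0007] y [ 0.0003 -0.0007 -1.    ] z [ 0.9896 -0.1438  0.0004]
```

Request:
{"fn": "send_rows", "kwargs": {"delta_pos": [[0,0,0],[0,0,0],[0,0,0],[0,0,0],[0,0,0],[0,0,0],[0,0,0],[0,0,0]], "turn": [[0,0,0],[0,0,0],[0,0,0],[0,0,0],[0,0,0],[0,0,0],[0,0,0],[0,0,0]], "grip": [0.25,0.3,0.4,0.5,0.6,0.65,0.65,0.65], "newtons": 20}}

```text
t: 17.22
position: [0.5565, -0.272, 0.0537]
eef_rot: [-0.463, 0.535, -0.535, 0.463]
force: [0.8, 0.0, -0.5]
opening: 0.0605
```

```bash
python3 -c "
from h import *
st()
crop(eyes.capture('side'),260,170,420,320,4,'s11')"
```

```text
t 17.22 p [ 0.5565 -0.272   0.0537] open 0.0605 F [ 0.8  0.  -0.5] q [-0.567  0.456  1.624 -0.     1.062 -0.423]
x [-0.1436 -0.9896  0.0001] y [-0.0005  0.     -1.    ] z [ 0.9896 -0.1436 -0.0005]
```

View pics/s11.png

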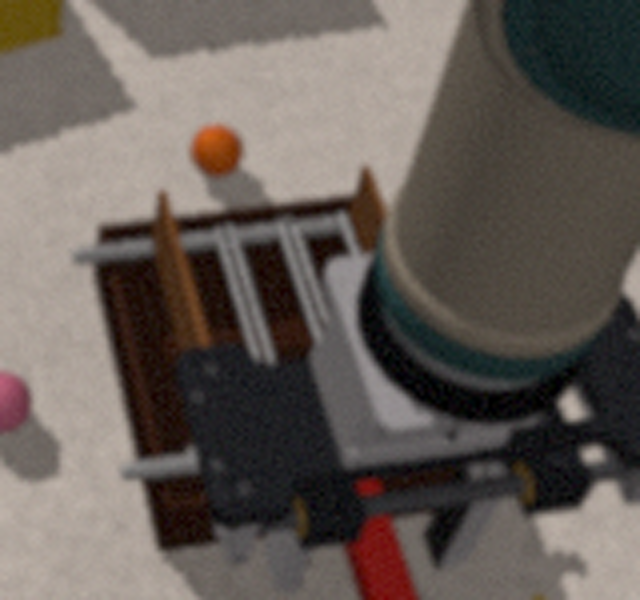

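The fingers are clear of the handle and the sieve rests with its skids on both walls. I'm retreating upwards and away towards the robot's −y side so I can check everything.

Request:
{"fn": "send_rows", "kwargs": {"delta_pos": [[0,-10,0],[0,-20,0],[0,-25,0],[0,-25,0],[0,-20,0],[10,-10,-10],[20,0,-20],[20,0,-25],[20,0,-25],[20,0,-25],[15,0,-20],[5,0,-10]], "turn": [[0,0,0],[0,0,0],[0,0,0],[0,0,0],[0,0,0],[0,0,0],[0,0,0],[0,0,0],[0,0,0],[0,0,0],[0,0,0],[0,0,0]], "grip": [0.65,0.65,0.65,0.65,0.65,0.65,0.65,0.65,0.65,0.65,0.65,0.65]}}

```text
t: 18.27
position: [0.4035, -0.363, 0.1638]
eef_rot: [-0.463, 0.536, -0.535, 0.461]
force: [0.2, -0.5, -0.0]
opening: 0.061
```

```bash
python3 - <<'E'
from h import *
st()
im=eyes.capture("side"); cv2.imwrite("pics/s12f.png",im); crop(im,260,190,400,340,4,"s12")
im=eyes.capture("top"); cv2.imwrite("pics/t12f.png",im); crop(im,280,95,410,190,6,"t12"); crop(im,120,60,250,230,3.5,"t12b")
E
```

```text
t 18.27 p [ 0.4035 -0.363   0.1638] open 0.0610 F [ 0.2 -0.5 -0. ] q [-0.859  0.256  1.641 -0.002  1.247 -0.712]
x [-0.1462 -0.9892  0.0008] y [-0.0025 -0.0004 -1.    ] z [ 0.9892 -0.1462 -0.0024]
```

View pics/t12.png

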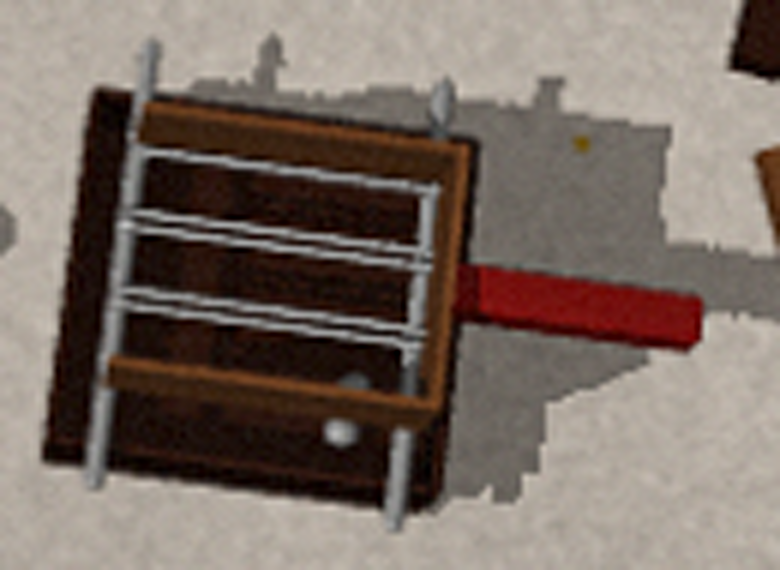

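View pics/s12.png

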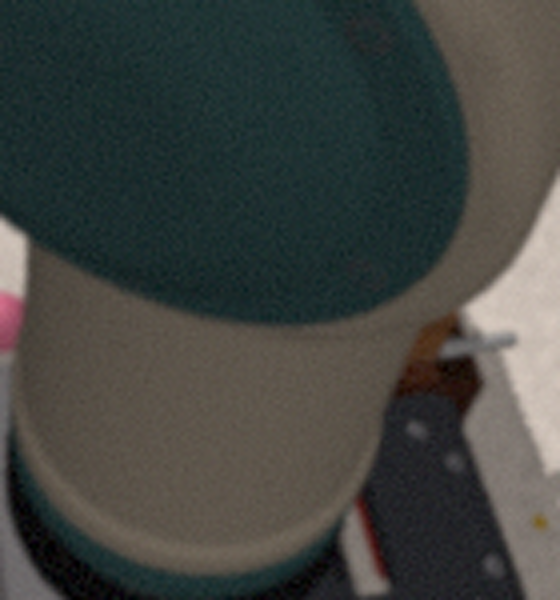

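View pics/t12b.png

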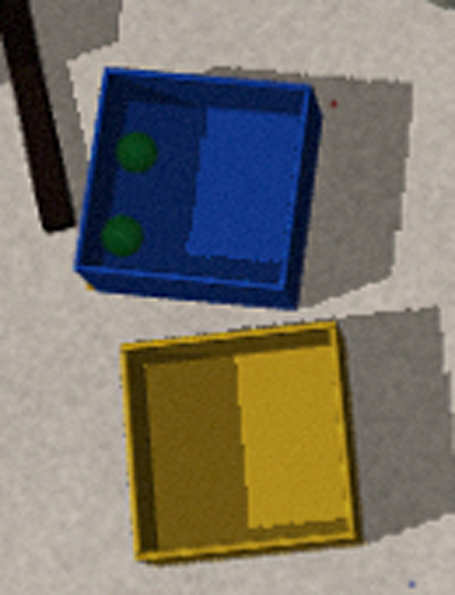

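```bash
python3 - <<'E'
from h import *
T=lambda x,y:(280+x/6-.42,95+y/6-.42)
P4=[onz("top",T(*p),.05)[:2] for p in [(151,40),(95,488),(444,82),(394,530)]]
c=np.mean(P4,0); v=(P4[0]+P4[1]-P4[2]-P4[3])/2; w=(P4[1]+P4[3]-P4[0]-P4[2])/2
print("sieve",c,np.linalg.norm(v),np.degrees(np.arctan2(v[1],v[0])),np.linalg.norm(w),np.degrees(np.arctan2(w[1],w[0]))-90)
fit2([("top",(.08,-.075,.045),T(95,88)),("top",(-.08,-.075,.045),T(478,138)),("top",(.08,.075,0),T(42,462)),("top",(-.08,.075,0),T(425,510))],[.57,-.15,1.42])
print("glass",[onz("top",(120+x/3.5,60+y/3.5),.02)[:2] for x,y in((136,152),(122,236))])
E
```

```text
sieve [ 0.5724 -0.1553] 0.11963680695743124 81.27669386114705 0.18640223557982688 81.80519816244117
pose [ 0.5714 -0.1542  1.4331] 82.10903311727898
[[-0.5, -0.4], [0.7, -0.6], [-0.0, 0.4], [-0.1, 0.6]]
glass [array([0.6846, 0.2575]), array([0.6216, 0.2656])]
```

The sieve is empty and centred to about 1 mm and 1°. Both steel balls are in the tray at crop (340,430) and (352,385), and both glass balls are in the blue bin. I'm handing the job in.

```bash
python3 -c "
from h import *
print(pose()[2]['t'], workorder.close_job())"
```

```text
the job is handed in; nothing more can be done
18.3667 None
```

The job is done and handed in at 18.4 s, well inside the 46 s limit.

**What I did:** I gripped the red handle, lifted the sieve about 68 mm and rocked it about 35° to both sides until both steel balls had dropped into the tray. I carried it nose-up to the blue bin and tipped it slowly to about 46°, and both glass balls went in. Then I set the empty sieve back on the tray, let go and backed away.

**Last checks:**
- **Sieve placement:** in the last top picture the sieve centre is at (0.572, −0.155) and the tray centre at (0.571, −0.154) to (0.572, −0.154). The offset is about 1 mm and the yaw differs by less than 1°.
- **Level:** I judged this from the tool, which was upright when it set the sieve down, and from the weight coming off the wrist. I did not measure the tilt separately.
- **Balls:** both steel balls are visible in the tray, both glass balls are in the blue bin, and the yellow bin is empty.
- **Arm:** the gripper is clear of everything. The wrist force readings I took stayed under about 6 N.

**Checks that failed or disagreed:**
- The last side picture of the sieve was blocked by the arm, so the final placement check rests on the top camera only.
- The side camera on its own put the tray about 2–3 mm from where the top camera put it, which is roughly the calibration error. I used the top camera's figure because it saw both the sieve and the tray.
- The sieve slid about 4 mm sideways when I gripped it. I corrected for that before setting it down.

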